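Strip the food processor: rack the lid, unscrew the blade cap of unknown thread hand

ROBOT

A 6-joint arm with a two-finger parallel gripper is mounted at the origin on a cart in front of the work surface, level with it; the furniture and walls round the work are solid. World frame = base frame: x ahead of the robot, y to its left, z up, the work surface at z = 0. Lengths are in m, angles in rad, forces in N, time in s.
With the tool pointing down it reaches from about 0.4 to 0.825 m from the base axis. Payload 7 kg.
Tool frame: the origin (TCP) lies midway between the tips of the shut fingers; the grasp point (between the pads) lies 19 mm behind it; z points along the fingers, y is the line along which they close (so a half turn about z gives the same grasp; the last joint's range is limited). The gripper opens to 85 mm and grips with 20 to 120 N. Pads are 22 mm wide; open, the fingers measure 114 mm over their backs; the gripper's body (76 mm by 85 mm) begins 54 mm behind the grasp point. The pads swing forward as they close: fully open they stand 13 mm farther back than shut.
Start: joints at [1.393, 0.359, 0.012, 0, -1.224, -0.288], TCP at [0.303, 0.603, 0.231] pointing down, gripper open.
Joint ranges: [-3.07, 3.07], [-1.43, 2.12], [-1.02, 1.25], [-3.03, 1.67], [-3.05, -0], [-3.03, 3.03]. Speed limits (rad/s): [2.39, 2.39, 3.01, 3.14, 3.14, 3.14].

INTERFACE

Orientations are given as a unit quaternion [w, x, y, z].
In Python, from bench import arm gives the robot as it stands.
- The arm moves only by the tool drive_tool, never from a script. Its argument "commands" is one flat list of numbers, 7 for each row, row after row: the turn, a rotation vector about the world's x, y, z in degrees, then the shift along the world's x, y, z in cm, then the gripper command: -1 is fully open, 1 is shut, values between are in proportion. A call has 1 to 5 rows; each row shifts and turns the commanded pose from where the row before left it; what a row does not reach is not made up. A row lasts 1/12 s, in which the tool goes at most 41.7 mm and 7.16 degrees, less where a joint would pass 70% of its speed; a pose out of reach is approached as far as the arm can. A call is refused whole if a number of a shift passes 4.17 or a number of a turn 7.16, either way. A call with a gripper value outside its range is refused whole. The fingers move at their own pace and stop on an object; "grip_force" is the grip in N (left out, the last holds). Time passes only in rows, so rows that do not move let the fingers close. It gives the time, the measured TCP pose, the force, the opening and the grip force at its end, in the units of the state.
- arm.sense(): the state, without advancing time (a new reading comes with each control period).
- arm.capture(name): name is "side" or "top"; returns a dict with "pixels" (384x512x3 uint8, blue, green, red), "camera_matrix" (3x3 intrinsics, pixels), "D" ([k1, k2, p1, p2, k3] as OpenCV has them; the pictures are not rectified), "position" and "orientation" of the camera in the world. Camera axes: x right, y up, looking along -z (the intrinsics and any distortion apply to the point x, -y, -z); pixel columns grow to the right and rows downward; lengths in m; the calibration is good to about 2 mm. A picture is of the moment at which its call begins. There is no depth.
- arm.job_done(): hands the job in; it is judged then, once.
The state is a dict: "time_s": time; "joints": joint angles; "qd": joint speeds; "joint_torque": joint torques, N m; "tool_pos": TCP position; "orientation": TCP orientation; "wrist_force": force on the tool from outside, world axes, zero at the start; "moment": the same for the moment, N m; "width": finger opening in m; "grip_force": force on a finger pad.
Only numpy, scipy, OpenCV 4.12 (cv2) and the standard library are available. Lean on these libraries where they do the work, as an engineer would, in place of code of your own. Each camera call takes 0.05 s, during which the arm holds its last target. There are 200 camera calls.

TASK

Strip the food processor for washing. Take the flat lid off its bowl by the bar grip and stand it on edge in a free slot of the plate rack, then unscrew the black cap from the blade hub inside the bowl: its thread may be left- or right-handed and nothing shows which, so try it both ways to find out. Finish still holding the cap in the gripper, at rest, lifted at least 10 cm above where it sat, and leave everything else on the worktop where it is.

Things in the scene. Friction and masses are not known exactly. Their poses are not given: they have to be found in the camera images.
- processor: Food processor, fixed. White platform 200x196 mm, 52 high, carries an open round clear plastic bowl; behind the bowl a white motor housing 192 high whose front face is 102 from the bowl's axis. Origin: on the bowl's axis at worktop height, z up, x from the bowl to the motor housing. A bowl handle sticks out to 135 on the +y side.
- rim (a point): On the bowl's axis at the ledge (146 above the worktop) on which the lid lies, inside a collar of 183 inner diameter that rises 8 higher. The bowl is 160 wide inside; two low blades lie in it at 66 to 74 above the worktop, else only the hub stands in it.
- hub (a point): Centre of the flat shoulder of the grey blade hub (51 diameter), 88 above the worktop, on the bowl's axis; the screwed-on cap stands on it. Inside the cap is a threaded shaft, 24 high. Coarse two-start thread, left-handed on some machines, right-handed on others; nothing outside shows which.
- lid: Flat round grey bowl lid, loose, 176 mm diameter, 6 thick, 0.18 kg. Lies loose in the bowl's collar and covers the cap. Origin: centre of its underside, z out of the top face. A black bar grip stands on the middle of the top: 52 long (lid's x), 14 thick (lid's y), its top 35 above the origin.
- cap: Black ribbed round screw cap on the hub, under the lid, 0.15 kg. 48 mm diameter, 35 high plus a low raised bar along its x on top. Origin: centre of its lower edge, z up. Tightening stops dead within 0.15 rad. Loosening takes under 0.3 N m; it stays down by itself but can be lifted off after 1.6 to 2.1 rad, at 2.1 it meets a stop.
- rack: Wooden plate rack, fixed, 220x160 mm. Origin: centre of underside, z up, x away from the robot. Two rails along x at y = +-55, tops 34 high, carry pairs of 8 mm uprights (to 107 high) at rail-top x = -76, -38, 0, 38, 76, all leaning back 0.52 rad (tops toward +x). Rear slots (x 19, 57) hold fixed white plates, 200 and 180 diameter; the two front slots are free.
- slot0 (a point): Middle of the front free slot (nearest the robot) at rail-top height: rack x = -57 mm, y = 0. Clear width 25 mm square to the uprights; axes as the rack's. A lid standing in it rests with its edge on both rails, its centre 69 up the slope from here.
- slot1 (a point): Middle of the second free slot at rail-top height: rack x = -19 mm, y = 0; otherwise as slot0.
- oil_bottle: Bystander, right of the rack: slim oil bottle, 60x60x273 mm. Origin: centre of its underside. Leave alone.
- pepper_mill: Bystander, right of the rack, in front: dark wooden pepper mill, 58x58x150 mm. Origin: centre of its underside. Leave alone.
- spice_1: Bystander, between processor and rack: spice jar with a red cap, 45x45x106 mm. Origin: centre of its underside. Leave alone.
- mug: Bystander, left of the processor: speckled white mug, 86x121x90 mm. Origin: centre of its underside. Leave alone.
- avocado: Bystander, left of the processor: avocado, 95x68x72 mm. Origin: centre of its underside. Leave alone.
- lime: Bystander, left of the processor, in front: lime, 57x46x45 mm. Origin: centre of its underside. Leave alone.
Mind the look-alikes: they are no part of the job. There is more than one size of the lid; the job needs the largest.

How it is judged:
By the outcome, as a careful person would: the job done as asked, in the order asked, and still so for the second after the job is handed in, while the arm keeps its last pose, push and grip.
It also fails if it takes over 66 s, if anything falls off the work surface, if the arm or the gripper's body presses on something with over 40 N, if the wrist force passes 120 N, or if a joint passes its speed limit or range.

## Working session

There is one attempt and no reset: what is moved stays moved. The work goes in short steps, Python scripts to look and compute and a tool call to move; the robot and the scene stay as the last step left them, time stands still between calls to the robot, and variables do not carry over. Pictures are saved under pics/ and viewed, at most 10 in all, crops included, and the job is handed in when it is done.

Besides the shell and the picture viewer there is one more tool, called after "Call:" as name(argument=value, ...), one argument or row to a line, values as JSON. drive_tool: Moves the arm, as the interface text tells. Its arguments: {"type":"object","properties":{"commands":{"type":"array","items":{"type":"number"}},"grip_force":{"type":"number"}},"required":["commands"]}

```bash
mkdir -p pics; ls; cat > h.py <<'E'
import cv2,numpy as np
from scipy.spatial.transform import Rotation as R
from bench import arm
def cap(n,f=None):
    c=arm.capture(n)
    if f: cv2.imwrite('pics/'+f,c['pixels'])
    return c
def rot(c): 
    o=np.array(c['orientation']); return R.from_quat([*o[1:],o[0]]).as_matrix()
def ray(c,u,v):
    p=cv2.undistortPoints(np.array([[[u,v]]],float),np.array(c['camera_matrix']),np.array(c['D'])).ravel()
    return np.array(c['position']),rot(c)@np.array([p[0],-p[1],-1])
def onz(c,u,v,z):
    o,d=ray(c,u,v); return o+d*(z-o[2])/d[2]
def proj(c,P):
    q=(np.atleast_2d(P)-np.array(c['position']))@rot(c)*[1,-1,-1]
    return cv2.projectPoints(q,np.zeros(3),np.zeros(3),np.array(c['camera_matrix']),np.array(c['D']))[0][:,0]
E
python3 - <<'E'
from h import *
a=cap('top','t0.png');b=cap('side','s0.png')
for c in(a,b):print(c['position'],rot(c).round(2).tolist(),np.array(c['camera_matrix']).tolist(),c['D'])
print(arm.sense())
E
```

```text
pics
[0.14231743 0.05171682 1.67310997] [[-0.03, 0.98, -0.17], [-1.0, -0.03, -0.01], [-0.01, 0.17, 0.98]] [[433.87791218519976, 0.0, 252.1068757503698], [0.0, 433.87791218519976, 194.95395183499795], [0.0, 0.0, 1.0]] [-0.15510616  0.          0.          0.          0.        ]
[0.90590041 0.74575382 1.16528787] [[-0.82, -0.44, 0.35], [0.57, -0.64, 0.52], [-0.0, 0.62, 0.78]] [[392.72827057494965, 0.0, 253.36546116181947], [0.0, 392.72827057494965, 192.09369579654148], [0.0, 0.0, 1.0]] [-0.02432037  0.          0.          0.          0.        ]
{'time_s': 0.1, 'joints': array([ 1.39310596e+00,  3.59342484e-01,  1.11401055e-02, -3.26886057e-04,
       -1.22409807e+00, -2.88087400e-01]), 'qd': array([ 0.00133121, -0.00208771,  0.00205008,  0.00273993, -0.00081925,
        0.00115601]), 'joint_torque': array([-1.80166400e-03, -5.84769845e+01,  2.94107974e+01,  6.95458263e+00,
       -3.16376900e-03,  2.73441280e-06]), 'tool_pos': array([0.30298509, 0.60268822, 0.23043194]), 'orientation': array([ 7.59395503e-04,  9.72990600e-01, -2.30843459e-01, -1.11950601e-04]), 'wrist_force': array([ 0.17884047,  0.49461795, -0.13816198]), 'moment': array([-0.01544138,  0.03473916,  0.03437937]), 'grip_force': 0.0, 'width': 0.08523687029992748}
```

View pics/t0.png

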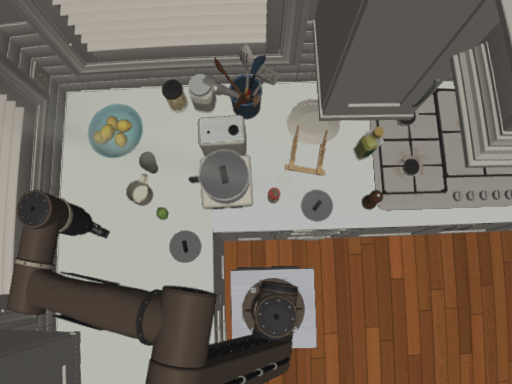

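View pics/s0.png

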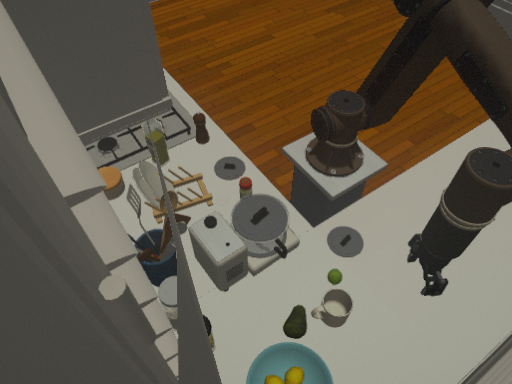

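```bash
python3 - <<'E'
from h import *
t=cv2.imread('pics/t0.png');s=cv2.imread('pics/s0.png')
cv2.imwrite('pics/t1.png',cv2.resize(t[85:220,180:350],None,fx=4.4,fy=4.4,interpolation=cv2.INTER_CUBIC))
cv2.imwrite('pics/s1.png',cv2.resize(s[140:290,125:315],None,fx=4,fy=4,interpolation=cv2.INTER_CUBIC))
E
```

```text
(no output)
```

View pics/t1.png

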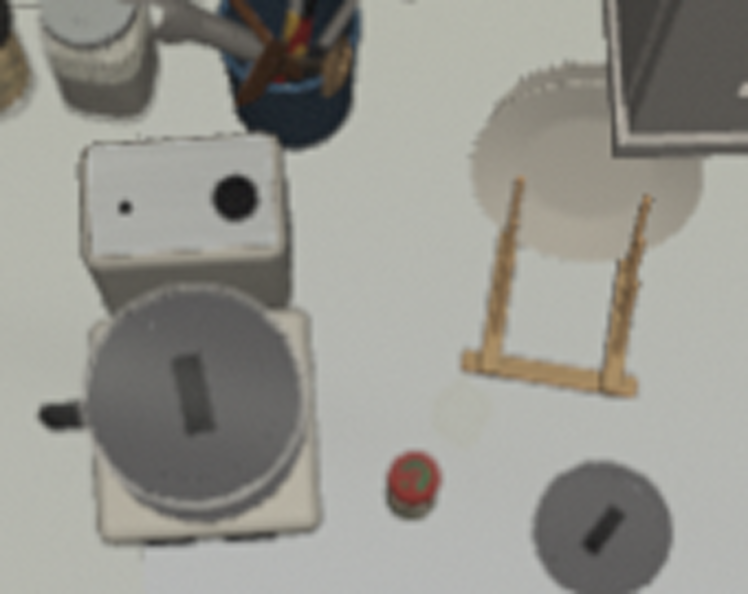

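View pics/s1.png

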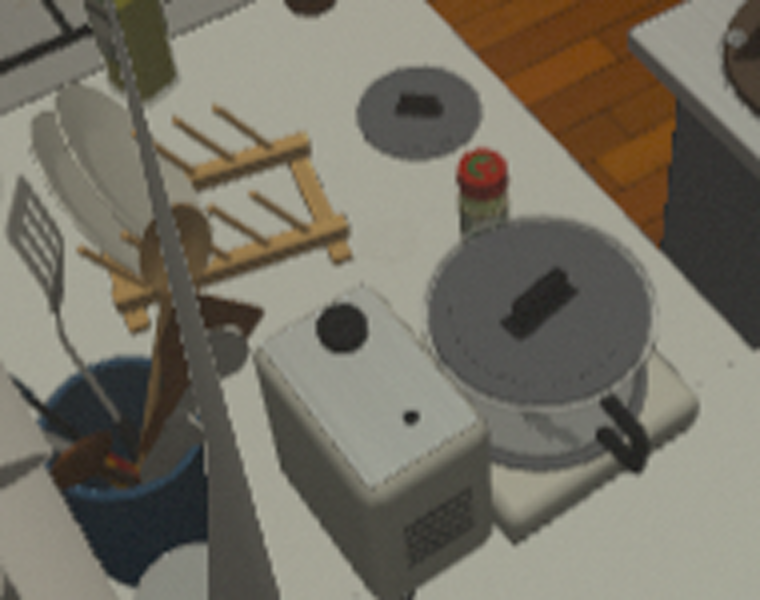

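```bash
python3 - <<'E'
from h import *
from scipy.optimize import least_squares
a=cap('top');b=cap('side')
T=lambda u,v:((u+.5)/4.4-.5+180,(v+.5)/4.4-.5+85)
S=lambda u,v:((u+.5)/4-.5+125,(v+.5)/4-.5+140)
# lid
def seg(c,f,p,z,lo,hi,r):
    im=c['pixels'].astype(int);g=im.mean(2);m=((g>lo)&(g<hi)&(np.ptp(im,axis=2)<25)).astype(np.uint8)
    y,x=np.mgrid[:384,:512];m[(x-p[0])**2+(y-p[1])**2>r*r]=0
    k=cv2.connectedComponentsWithStats(m)
    i=1+np.argmax(k[2][1:,4]);return k[1]==i,k[2][i]
for n,c,p in(('top',a,T(195,393)),('side',b,S(540,305))):
    g=c['pixels'].mean(2);print(n,p,'lid grey',g[int(p[1])+10,int(p[0])-12],'grip',g[int(p[1]),int(p[0])])
    m,st=seg(c,n,p,.181,0,g[int(p[1]),int(p[0])]+14,14)
    q=np.argwhere(m).mean(0)[::-1];print('grip px',q,st, onz(c,*q,.178).round(4))
    ys,xs=np.where(m);P=np.array([onz(c,u,v,.18)[:2] for u,v in zip(xs,ys)]);w,v=np.linalg.eigh(np.cov(P.T))
    print('axis deg',np.degrees(np.arctan2(v[1,1],v[0,1])),np.sqrt(w*12))
# lid ellipse extents in crops
for u,v in((88,393),(303,393),(195,285),(195,500)):print('lid top',onz(a,*T(u,v),.154).round(4))
for u,v in((427,310),(656,300)):print('lid side',onz(b,*S(u,v),.154).round(4))
# rack
pts=[]
M=[];X=[]
for x,uv in((-76,(252,193)),(-38,(210,208)),(76,(80,250))):M.append((x+42,55,107));X.append(onz(b,*S(*uv),.107)[:2])
for x,uv in((-76,(215,106)),(-38,(175,120)),(0,(133,133))):M.append((x+42,-55,107));X.append(onz(b,*S(*uv),.107)[:2])
M=np.array(M)/1000;X=np.array(X)
def f(p):
    c,s=np.cos(p[2]),np.sin(p[2]);return (M[:,:2]@np.array([[c,s],[-s,c]])+p[:2]-X).ravel()
r=least_squares(f,[.66,-.15,0]);p=r.x;print('rack',p,(r.fun*1e3).round(1))
c,s=np.cos(p[2]),np.sin(p[2])
W=lambda q:np.r_[np.array([[c,-s],[s,c]])@np.array(q[:2])+p[:2],q[2]]
for n,q in dict(s0=(-.057,0,.034),s1=(-.019,0,.034)).items():print(n,W(q))
for q in((-.11,.08,.02),(-.11,-.08,.02),(-.11,.055,.034),(-.11,-.055,.034),(-.034,.055,.107),(.118,.055,.107),(.118,-.055,.107)):
    u=proj(a,W(q))[0];us=proj(b,W(q))[0];print(q,((u-[180,85])*4.4).round(),((us-[125,140])*4).round())
E
```

```text
top (223.9318181818182, 173.9318181818182) lid grey 93.66666666666667 grip 73.33333333333333
grip px [223.44186047 174.13953488] [219 165  10  20 129] [0.484  0.1643 0.178 ]
axis deg -169.9868074241111 [0.02388496 0.06998339]
side (259.625, 215.875) lid grey 82.33333333333333 grip 37.333333333333336
grip px [259.19047619 215.38095238] [251 207  18  17 147] [0.5006 0.1781 0.178 ]
axis deg -162.84047483463945 [0.02613839 0.06318762]
lid top [0.4928 0.2521 0.154 ]
lid top [0.4877 0.0761 0.154 ]
lid top [0.5817 0.1632 0.154 ]
lid top [0.4016 0.1655 0.154 ]
lid side [0.5664 0.1202 0.154 ]
lid side [0.4128 0.2146 0.154 ]
rack [ 0.63300831 -0.16095296 -0.18536614] [ 0.1 -0.2 -0.5 -1.4 -0.8 -0.3  1.1  1.6  0.5 -0.1 -0.4  0.4]
s0 [ 0.57698478 -0.15044749  0.034     ]
s1 [ 0.6143338  -0.15745113  0.034     ]
(-0.11, 0.08, 0.02) [458. 363.] [351. 245.]
(-0.11, -0.08, 0.02) [636. 391.] [294. 125.]
(-0.11, 0.055, 0.034) [487. 364.] [340. 216.]
(-0.11, -0.055, 0.034) [611. 383.] [301. 133.]
(-0.034, 0.055, 0.107) [506. 258.] [250. 191.]
(0.118, 0.055, 0.107) [530.  93.] [ 79. 248.]
(0.118, -0.055, 0.107) [655. 113.] [ 49. 158.]
```

Call:
drive_tool(
  commands=[0, 0, 3.8, 1.6, -3.8, 0, -1, 0, 0, 3.8, 1.6, -3.8, 0, -1, 0, 0, 3.8, 1.6, -3.8, 0, -1, 0, 0, 3.8, 1.6, -3.8, 0, -1, 0, 0, 3.8, 1.6, -3.8, 0, -1],
)

```text
time_s: 0.62
tool_pos: [0.3834, 0.4112, 0.2311]
orientation: [0.0, 0.998, -0.065, -0.0]
wrist_force: [0.8, -1.1, 0.5]
width: 0.0854
grip_force: 0.0
```

Call:
drive_tool(
  commands=[0, 0, 3.8, 1.6, -3.8, 0, -1, 0, 0, 3.8, 1.6, -3.8, 0, -1, 0, 0, 3.8, 1.6, -3.8, 0, -1, 0, 0, 3.8, 1.6, -3.8, 0, -1, 0, 0, 3.5, 1.6, -3.8, 0, -1],
)

```text
time_s: 1.03
tool_pos: [0.4634, 0.2211, 0.2316]
orientation: [-0.0, 0.995, 0.098, 0.0]
wrist_force: [1.0, 0.9, 0.8]
width: 0.0853
grip_force: 0.0
```

Call:
drive_tool(
  commands=[0, 0, 0, 1.4, -2.9, 0, -1, 0, 0, 0, 1.3, -2.9, 0, -1, 0, 0, 0, 0, 0, 0, -1],
)

```text
time_s: 1.28
tool_pos: [0.4912, 0.161, 0.2313]
orientation: [0.0, 0.996, 0.094, -0.0]
wrist_force: [-0.4, 0.4, 0.1]
width: 0.0854
grip_force: 0.0
```

```bash
python3 - <<'E'
from h import *
s=arm.sense();print(s['joints'].round(4),s['tool_pos'],s['orientation'],s['wrist_force'])
b=cap('side')['pixels'];a=cap('top')['pixels']
cv2.imwrite('pics/m1.png',np.hstack([cv2.resize(b[150:270,200:330],(400,370),interpolation=2),cv2.resize(a[110:230,160:290],(400,370),interpolation=2)]))
E
```

```text
[ 6.9720e-01  9.7600e-02 -3.3190e-01  4.0000e-04 -1.1420e+00  1.0621e+00] [0.49116079 0.16098264 0.23130034] [ 3.42566536e-04  9.95550892e-01  9.42246453e-02 -1.45113374e-04] [-0.37949139  0.40130677  0.1035636 ]
```

View pics/m1.png

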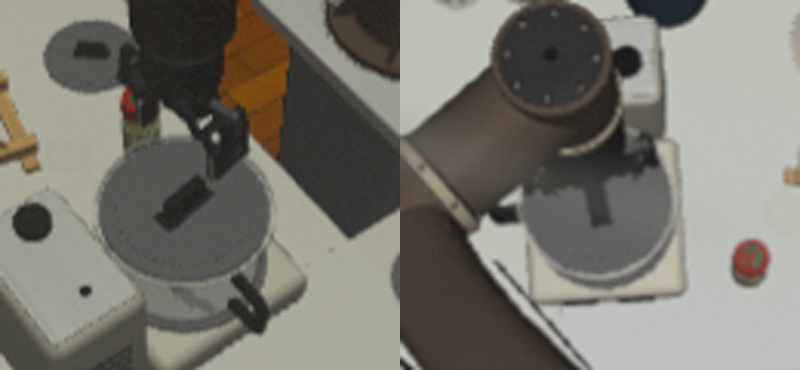

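```bash
python3 - <<'E'
from h import *
a=cap('top');b=cap('side')
T=lambda u,v:((u+.5)/4.4-.5+180,(v+.5)/4.4-.5+85)
S=lambda u,v:((u+.5)/4-.5+125,(v+.5)/4-.5+140)
for c,F,L in((a,T,[(173,357),(199,352),(214,430),(188,435)]),(b,S,[(503,320),(562,266),(577,288),(520,341)])):
    P=np.array([onz(c,*F(*p),.18)[:2] for p in L]);print(P.round(4).tolist(),P.mean(0))
    for i,j in((0,3),(1,2)) if c is a else((0,1),(3,2)):
        d=P[j]-P[i];print(np.degrees(np.arctan2(d[1],d[0]))%180,np.linalg.norm(d))
for n,c,F,p in(('rack mug jar',a,T,(413,478)),):print(onz(c,*F(*p),.106))
# jar side
print(onz(b,*S(482,170),.106), 'hood corner ray', [x.round(3) for x in ray(a,*T(612,155))])
E
```

```text
[[0.5145, 0.1798], [0.5181, 0.1587], [0.4535, 0.1476], [0.45, 0.1684]] [0.48404545 0.16361109]
9.957904177421852 0.06549569370267955
9.805879500798312 0.06549704592097454
[[0.5326, 0.1769], [0.466, 0.1608], [0.4687, 0.1846], [0.5328, 0.2001]] [0.50000935 0.18061883]
13.611872455227768 0.06851741739223555
13.566230652962759 0.06591232909894414
[ 0.42343839 -0.01311105  0.106     ]
[ 0.42978166 -0.0088828   0.106     ] hood corner ray [array([0.142, 0.052, 1.673]), array([ 0.342, -0.151, -0.956])]
```

Call:
drive_tool(
  commands=[0, -7, 0, 0, 0, 2, -1, 0, -7, 0, 0, 0, 2, -1, 0, -7, 0, 0, 0, 2, -1, 0, -7, 0, 0, 0, 2, -1, 0, -7, 0, 0, 0, 2, -1],
)

```text
time_s: 1.9
tool_pos: [0.4892, 0.1675, 0.332]
orientation: [0.026, 0.949, 0.093, 0.299]
wrist_force: [1.8, -1.5, 1.5]
width: 0.0853
grip_force: 0.0
```

```bash
python3 - <<'E'
from h import *
s=arm.sense();print(s['joints'].round(4).tolist(),s['tool_pos'].round(4).tolist(),s['orientation'].round(4).tolist())
E
```

```text
[0.9989, -0.2922, -0.8527, 0.7384, -0.7922, 0.2932] [0.4892, 0.1675, 0.332] [0.0264, 0.9492, 0.093, 0.2995]
```

Call:
drive_tool(
  commands=[0, -7, 0, 2, 0, 0, -1, 0, -7, 0, 2, 0, 0, -1, 0, -7, 0, 2, 0, 0, -1, 0, -5, 0, 2, 0, 0, -1, 0, 0, 0, 0, 0, -1, -1],
)

```text
time_s: 2.32
tool_pos: [0.5581, 0.1671, 0.3557]
orientation: [0.045, 0.903, 0.075, 0.421]
wrist_force: [1.2, -1.6, 0.6]
width: 0.0855
grip_force: 0.0
```

```bash
python3 - <<'E'
from h import *
s=arm.sense();print(s['joints'].round(4).tolist(),s['tool_pos'].round(4).tolist(),s['orientation'].round(4).tolist())
E
```

```text
[0.5933, -0.2393, -1.0162, 1.5302, -0.4605, -0.191] [0.5581, 0.1671, 0.3557] [0.0452, 0.9026, 0.0754, 0.4213]
```

```bash
cat > kin.py <<'E'
from h import *
from scipy.optimize import least_squares
import itertools
D=[([1.3931,.35934,.01114,-.0003,-1.2241,-.2881],[.30299,.60269,.23043],[.00076,.97299,-.23084,-.0001]),
([.6972,.0976,-.3319,.0004,-1.142,1.0621],[.49116,.16098,.2313],[.0003,.99555,.09422,-.0001]),
([0.9989,-0.2922,-0.8527,0.7384,-0.7922,0.2932],[0.4892,0.1675,0.332],[0.0264,0.9492,0.093,0.2995]),
([0.5933,-0.2393,-1.0162,1.5302,-0.4605,-0.191],[0.5581,0.1671,0.3557],[0.0452,0.9026,0.0754,0.4213])]
E
cat > k1.py <<'E'
from kin import *
E3=np.eye(3)
ro=lambda ax,t:R.from_rotvec(np.array(ax)*t)
best=[]
for a4 in (E3[0],-E3[0],E3[2],-E3[2]):
  for s5 in(1,-1):
    for a6 in(E3[0],-E3[0],E3[2],-E3[2]):
      Q=[ro([0,0,1],q[0])*ro([0,1,0],q[1]-q[2])*ro(a4,q[3])*ro([0,s5,0],q[4])*ro(a6,q[5]) for q,_,_ in D]
      # constant tool: Qi^-1 * Oi same
      C=[Qi.inv()*R.from_quat([*o[1:],o[0]]) for Qi,(_,_,o) in zip(Q,D)]
      e=max((C[0].inv()*c).magnitude() for c in C);best.append((e,a4.tolist(),s5,a6.tolist(),C[0].as_matrix().round(2).tolist()))
for x in sorted(best,key=lambda x:x[0])[:3]:print(x)
E
python3 k1.py
```

```text
(0.00020419816582090952, [-1.0, -0.0, -0.0], -1, [-1.0, -0.0, -0.0], [[0.0, -0.0, 1.0], [-1.0, -0.0, 0.0], [0.0, -1.0, -0.0]])
(1.487525763343515, [0.0, 0.0, 1.0], 1, [0.0, 0.0, 1.0], [[0.1, -0.67, -0.74], [-0.97, 0.1, -0.22], [0.22, 0.74, -0.64]])
(1.5253444773809295, [-1.0, -0.0, -0.0], 1, [0.0, 0.0, 1.0], [[0.1, -0.67, -0.74], [-0.97, 0.1, -0.22], [0.22, 0.74, -0.64]])
```

```bash
cat >> kin.py <<'E'
E3=np.eye(3)
ro=lambda ax,t:R.from_rotvec(np.array(ax)*t).as_matrix()
C0=np.array([[0,0,1],[-1,0,0],[0,-1,0.]])
def chain(q):
    A=ro(E3[2],q[0]);B=A@ro(E3[1],q[1]);C=B@ro(E3[1],-q[2]);F=C@ro(-E3[0],q[3]);G=F@ro(-E3[1],q[4]);H=G@ro(-E3[0],q[5])
    return A,B,C,F,G,H
COL=[(0,1),(0,2),(1,0),(1,2),(2,0),(2,2),(4,0)]
def J(q,col=COL):
    c=chain(q);return np.stack([c[i][:,k] for i,k in col],1)
def fit(col=COL):
    M=np.vstack([J(q,col) for q,_,_ in D]);y=np.concatenate([p for _,p,_ in D])
    x=np.linalg.lstsq(M,y,rcond=1e-4)[0];return x,M@x-y,np.linalg.svd(M)[1]
LO=np.array([-3.07,-1.43,-1.02,-3.03,-3.05,-3.03]);HI=np.array([3.07,2.12,1.25,1.67,0,3.03])
X0=fit()[0]
def ik(p,Rm,n=30,seed=None):
    rng=np.random.default_rng(0);out=[]
    f=lambda q:np.r_[(J(q)@X0-p)*5,(R.from_matrix(chain(q)[5]@C0)*R.from_matrix(Rm).inv()).as_rotvec()]
    for i in range(n):
        q0=seed if (seed is not None and i==0) else rng.uniform(LO,HI)
        r=least_squares(f,np.clip(q0,LO+.01,HI-.01),bounds=(LO,HI));out.append((np.linalg.norm(r.fun),r.x))
        if seed is not None and i==0 and out[-1][0]<1e-3:break
    return sorted(out,key=lambda o:o[0])
E
python3 - <<'E'
from kin import *
for col in(COL,COL+[(3,1)],COL+[(0,0)]):
    x,r,s=fit(col);print(x.round(4),(r*1e3).round(1),s.round(3))
E
```

```text
[-0.1713 -0.3431  0.2393  0.5529  0.0803  0.3669  0.2086] [-25.1 -23.9 -31.2  15.7  40.   44.1 -45.3  20.9  20.4  42.6 -80.4 -33.3] [3.868 2.794 2.04  0.778 0.576 0.357 0.085]
[ 0.000e+00  1.988e-01  1.000e-04  6.015e-01  4.635e-01  1.000e-04
  3.732e-01 -1.918e-01] [ 0. -0.  0. -0.  0. -0. -0. -0.  0.  0. -0. -0.] [3.902 2.978 2.462 1.005 0.674 0.558 0.254 0.077]
[-0.1822 -0.4457  0.0444  0.5474 -0.2788  0.2403  0.1614  0.5699] [-13.5 -21.1 -19.7  19.8  29.2  36.6 -56.   25.9 -21.2  43.1 -67.9   4.3] [3.884 3.414 2.041 0.783 0.58  0.358 0.094 0.08 ]
```

```bash
sed -i 's/(4,0)\]/(4,0),(3,1)]/' kin.py; cat > plan.py <<'E'
from kin import *
def Rt(yaw,tilt):  # tilt forward deg from down
    return ro(E3[2],np.radians(yaw))@ro(E3[1],-np.radians(tilt))@np.diag([1.,-1,-1])
YAW=-10.6
SL={0:np.array([.577,-.1504,.034]),1:np.array([.6143,-.1575,.034])}
up=ro(E3[2],np.radians(YAW))@np.array([np.sin(.52),0,np.cos(.52)]);nn=ro(E3[2],np.radians(YAW))@np.array([-np.cos(.52),0,np.sin(.52)])
def tcp(slot,lam,upm=.069,off=0.):   # lid underside centre at slot mid
    lidc=SL[slot]+up*upm+nn*off
    h=.008+.011*np.sin(np.radians(abs(lam)))  # TCP height over underside
    return lidc+nn*(h)
E
python3 - <<'E'
from plan import *
print(X0.round(4))
for s in(0,1):
  for lam in(0,10,20,30,40):
    for fl in(0,180):
      Rm=Rt(YAW,60.2-lam)@ro(E3[2],np.radians(fl));
      res=[]
      for upm in(.069,.18):
        o=ik(tcp(s,lam,upm),Rm,25);g=[]
        for e,q in o:
            if e<1e-3 and not any(np.abs(q-k).max()<.05 for k in g):g.append(q)
        res.append([q.round(2).tolist() for q in g] or round(o[0][0],3))
      print(s,lam,fl,res)
E
```

```text
[ 0.000e+00  1.988e-01  1.000e-04  6.015e-01  4.635e-01  1.000e-04
  3.732e-01 -1.918e-01]
0 0 0 [[[-0.77, 0.35, -0.79, -2.32, -0.72, -1.92]], [[-0.46, 0.13, -0.48, -1.86, -0.25, -2.7]]]
0 0 180 [[[-0.77, 0.35, -0.79, -2.32, -0.72, 1.22]], [[-0.46, 0.13, -0.48, -1.86, -0.25, 0.44]]]
0 10 0 [[[-0.4, 0.2, -0.54, -1.73, -0.17, -2.84]], np.float64(0.121)]
0 10 180 [[[-0.4, 0.2, -0.54, -1.73, -0.17, 0.31]], np.float64(0.121)]
0 20 0 [np.float64(0.126), np.float64(0.113)]
0 20 180 [np.float64(0.126), np.float64(0.113)]
0 30 0 [np.float64(0.093), [[0.08, 0.12, -0.71, 0.52, -0.27, 0.84]]]
0 30 180 [np.float64(0.093), [[0.08, 0.12, -0.71, 0.52, -0.27, -2.31]]]
0 40 0 [[[0.11, 0.21, -0.72, 0.33, -0.32, 0.98]], [[0.09, 0.19, -0.43, 0.16, -0.62, 1.18]]]
0 40 180 [[[0.11, 0.21, -0.72, 0.33, -0.32, -2.16]], [[0.09, 0.19, -0.43, 0.16, -0.62, -1.97]]]
1 0 0 [[[-0.72, 0.38, -0.72, -2.35, -0.67, -1.95]], [[-0.42, 0.18, -0.41, -1.83, -0.21, -2.76]]]
1 0 180 [[[-0.72, 0.38, -0.72, -2.35, -0.67, 1.19]], [[-0.42, 0.18, -0.41, -1.83, -0.21, 0.39]]]
1 10 0 [[[-0.31, 0.24, -0.46, -1.6, -0.1, -3.03]], np.float64(0.124)]
1 10 180 [[[-0.31, 0.24, -0.46, -1.59, -0.09, 0.1]], np.float64(0.124)]
1 20 0 [np.float64(0.128), np.float64(0.104)]
1 20 180 [np.float64(0.128), np.float64(0.104)]
1 30 0 [np.float64(0.081), [[0.07, 0.18, -0.61, 0.45, -0.29, 0.91]]]
1 30 180 [np.float64(0.081), [[0.07, 0.18, -0.61, 0.45, -0.29, -2.23]]]
1 40 0 [[[0.09, 0.27, -0.62, 0.28, -0.35, 1.05]], [[0.08, 0.25, -0.34, 0.15, -0.65, 1.21]]]
1 40 180 [[[0.09, 0.27, -0.62, 0.28, -0.35, -2.09]], [[0.08, 0.25, -0.34, 0.15, -0.65, -1.93]]]
```

```bash
cat >> plan.py <<'E'
def cur():
    s=arm.sense();o=s['orientation'];return s,s['tool_pos'],R.from_quat([*o[1:],o[0]]).as_matrix()
def delta(p,Rm,P0=None,R0=None):
    if P0 is None:_,P0,R0=cur()
    return np.degrees(R.from_matrix(Rm@R0.T).as_rotvec()).round(2),(100*(np.array(p)-P0)).round(2)
E
python3 - <<'E'
from plan import *
s,p,Rm=cur();print(s['joints'].round(3),p.round(4))
print(delta([.49,.1655,.23],Rt(11.3,0)))
E
```

```text
[ 0.593 -0.239 -1.016  1.53  -0.46  -0.191] [0.5581 0.1671 0.3557]
(array([ 0.41, 50.14,  1.63]), array([ -6.81,  -0.16, -12.57]))
```

Call:
drive_tool(
  commands=[0, 6.3, 0.2, -0.9, 0, 0, -1, 0, 6.3, 0.2, -0.9, 0, 0, -1, 0, 6.3, 0.2, -0.9, 0, -1, -1, 0, 6.3, 0.2, -0.9, 0, -1.5, -1, 0, 6.3, 0.2, -0.9, 0, -1.5, -1],
)

```text
time_s: 2.73
tool_pos: [0.54, 0.1582, 0.3364]
orientation: [0.035, 0.962, 0.079, 0.261]
wrist_force: [3.5, -2.5, 1.7]
width: 0.0854
grip_force: 0.0
```

Call:
drive_tool(
  commands=[0, 6.3, 0.2, -0.9, 0, -2, -1, 0, 6.3, 0.2, -0.8, 0, -2, -1, 0, 6, 0.2, -0.6, 0, -2, -1, 0, 0, 0, 0, 0, -2.5, -1, 0, 0, 0, 0, 0, 0, -1],
)

```text
time_s: 3.15
tool_pos: [0.518, 0.1566, 0.2473]
orientation: [0.024, 0.991, 0.087, 0.101]
wrist_force: [-1.6, -1.5, -1.2]
width: 0.0852
grip_force: 0.0
```

```bash
python3 - <<'E'
from plan import *
s,p,Rm=cur();print(s['joints'].round(3),p.round(4))
print(delta([.49,.1655,.157],Rt(11.3,0)))
E
```

```text
[ 0.772  0.013 -0.485  0.202 -0.954  0.867] [0.518  0.1566 0.2473]
(array([ 1.58, 11.82,  1.26]), array([-2.8 ,  0.89, -9.03]))
```

Call:
drive_tool(
  commands=[0.5, 4, 0.4, -1, 0.3, -1, -1, 0.5, 4, 0.4, -1, 0.3, -1, -1, 0.5, 3.8, 0.4, -0.8, 0.3, -1, -1, 0, 0, 0, 0, 0, 0, -1],
)

```text
time_s: 3.48
tool_pos: [0.4906, 0.1659, 0.221]
orientation: [-0.0, 0.995, 0.099, 0.001]
wrist_force: [0.7, 0.2, -0.5]
width: 0.0856
grip_force: 0.0
```

```bash
python3 - <<'E'
from plan import *
s,p,Rm=cur();print(s['joints'].round(3),p.round(4))
print(delta([.49,.1655,.157],Rt(11.3,0)))
E
```

```text
[ 7.060e-01  1.050e-01 -3.480e-01  1.000e-03 -1.116e+00  1.062e+00] [0.4906 0.1659 0.221 ]
(array([-0.03,  0.12, -0.01]), array([-0.06, -0.04, -6.4 ]))
```

Call:
drive_tool(
  commands=[0, 0, 0, 0, 0, -2.5, -0.3, 0, 0, 0, 0, 0, -2.3, -0.3, 0, 0, 0, 0, 0, -1.5, -0.3, 0, 0, 0, 0, 0, 0, -0.3],
  grip_force=60,
)

```text
time_s: 3.82
tool_pos: [0.4894, 0.1641, 0.1567]
orientation: [0.001, 0.995, 0.098, 0.002]
wrist_force: [-0.4, -0.9, -0.6]
width: 0.0559
grip_force: 0.0
```

Call:
drive_tool(
  commands=[0, 0, 0, 0, 0, 0, 1, 0, 0, 0, 0, 0, 0, 1, 0, 0, 0, 0, 0, 0, 1, 0, 0, 0, 0, 0, 0, 1, 0, 0, 0, 0, 0, 0, 1],
)

```text
time_s: 4.23
tool_pos: [0.4921, 0.1657, 0.1606]
orientation: [-0.001, 0.995, 0.098, 0.005]
wrist_force: [-3.2, 0.7, 7.0]
width: 0.0129
grip_force: 59.8
```

Call:
drive_tool(
  commands=[0, 0, 0, 0, 0, 0, 1, 0, 0, 0, 0, 0, 0, 1, 0, 0, 0, 0, 0, 0, 1],
)

```text
time_s: 4.48
tool_pos: [0.4921, 0.1657, 0.1606]
orientation: [-0.001, 0.995, 0.098, 0.005]
wrist_force: [-3.4, 1.1, 6.7]
width: 0.0126
grip_force: 59.8
```

Call:
drive_tool(
  commands=[0, 0, 0, 0, 0, 1, 1, 0, 0, 0, 0, 0, 3, 1, 0, 0, 0, 0, 0, 4, 1, 0, 0, 0, 0, 0, 4, 1, 0, 0, 0, 0, 0, 4, 1],
  grip_force=100,
)

```text
time_s: 4.9
tool_pos: [0.4906, 0.1643, 0.3212]
orientation: [-0.0, 0.995, 0.098, 0.003]
wrist_force: [0.7, 1.4, -2.6]
width: 0.012
grip_force: 97.8
```

Call:
drive_tool(
  commands=[0, 0, 0, 0, 0, 2, 1, 0, 0, 0, 0, 0, 2, 1, 0, 0, 0, 0, 0, 0, 1],
)

```text
time_s: 5.15
tool_pos: [0.4925, 0.1651, 0.3641]
orientation: [-0.002, 0.995, 0.098, 0.007]
wrist_force: [-0.4, -0.1, -2.1]
width: 0.0119
grip_force: 98.0
```

```bash
cat > path.py <<'E'
from plan import *
def rows(Q):  # poses along a joint path -> per-row deltas
    P=[(J(q)@X0,chain(q)[5]@C0) for q in Q]
    return P,[delta(b[0],b[1],*a) for a,b in zip(P,P[1:])]
E
python3 - <<'E'
from path import *
s,p,Rm=cur();q0=s['joints'];print(q0.round(3),p.round(4),s['width'],s['wrist_force'])
for tilt,upm in((60.2,.2),(60.2,.18),(60.2,.069),(65,.18)):
  Rg=Rt(YAW,tilt)@np.diag([-1.,-1,1])
  for e,q in ik(tcp(0,0,upm),Rg,8)[:1]:print(tilt,upm,round(e,4),q.round(3).tolist())
  if upm==.18 and tilt==60.2:
    Q=[q0+(q-q0)*t for t in np.linspace(0,1,21)]
    P,D_=rows(Q)
    for (pp,RR),d in zip(P[1:],D_):
        lid=pp+RR[:,2]*.008; n=RR[:,2]; low=lid[2]-.088*np.sqrt(1-n[2]**2)
        print(pp.round(3),'z',n.round(2),'low',low.round(3),*d)
E
```

```text
[ 0.705  0.03  -0.108  0.005 -1.42   1.061] [0.4925 0.1651 0.3641] 0.011928270473563766 [-0.37313474 -0.13345101 -2.09313446]
60.2 0.2 0.0 [-0.328, 0.105, -0.427, -1.625, -0.124, 0.127]
60.2 0.18 0.0 [-0.458, 0.127, -0.482, -1.862, -0.247, 0.438]
[0.49  0.171 0.337] z [-0.01  0.1  -1.  ] low 0.321 [ 5.36  1.82 -6.05] [-0.28  0.6  -2.67]
[0.489 0.178 0.314] z [-0.03  0.19 -0.98] low 0.29 [ 5.34  1.65 -6.46] [-0.1   0.68 -2.29]
[0.49  0.185 0.295] z [-0.02  0.29 -0.96] low 0.262 [ 5.3   1.5  -6.85] [ 0.14  0.71 -1.92]
[0.494 0.192 0.28 ] z [-0.    0.37 -0.93] low 0.239 [ 5.23  1.37 -7.22] [ 0.42  0.67 -1.57]
[0.501 0.197 0.267] z [ 0.03  0.45 -0.89] low 0.22 [ 5.16  1.26 -7.56] [ 0.72  0.55 -1.24]
[0.512 0.201 0.258] z [ 0.08  0.52 -0.85] low 0.204 [ 5.07  1.18 -7.87] [ 1.04  0.34 -0.94]
[0.525 0.201 0.251] z [ 0.14  0.58 -0.8 ] low 0.192 [ 4.99  1.11 -8.16] [ 1.33  0.06 -0.69]
[0.541 0.198 0.246] z [ 0.22  0.62 -0.75] low 0.182 [ 4.91  1.06 -8.42] [ 1.6  -0.3  -0.48]
[0.559 0.191 0.243] z [ 0.3   0.64 -0.71] low 0.175 [ 4.83  1.02 -8.66] [ 1.8  -0.72 -0.32]
[0.578 0.179 0.241] z [ 0.3
[... 412 characters left out ...]
 [ 1.59 -3.17 -0.21]
[0.665 0.046 0.232] z [ 0.79  0.38 -0.48] low 0.151 [ 4.64  0.92 -9.59] [ 1.27 -3.59 -0.31]
[0.674 0.006 0.227] z [ 0.84  0.28 -0.47] low 0.146 [ 4.65  0.89 -9.68] [ 0.87 -3.93 -0.44]
[ 0.678 -0.036  0.221] z [ 0.87  0.17 -0.46] low 0.14 [ 4.68  0.86 -9.75] [ 0.4  -4.19 -0.59]
[ 0.677 -0.079  0.214] z [ 0.88  0.06 -0.47] low 0.132 [ 4.71  0.82 -9.82] [-0.11 -4.33 -0.74]
[ 0.67  -0.123  0.205] z [ 0.88 -0.05 -0.48] low 0.124 [ 4.75  0.77 -9.87] [-0.65 -4.37 -0.91]
[ 0.658 -0.166  0.194] z [ 0.85 -0.16 -0.5 ] low 0.114 [ 4.8  0.7 -9.9] [-1.19 -4.29 -1.06]
60.2 0.069 0.0 [-0.775, 0.352, -0.794, -2.324, -0.723, 1.217]
65 0.18 0.0 [-0.637, 0.178, -0.608, -2.184, -0.505, 0.88]
```

```bash
python3 - <<'E'
from path import *
s,p,Rm=cur();q0=s['joints']
qB=ik(tcp(0,0,.185),Rt(YAW,65)@np.diag([-1.,-1,1]),1,np.array([-0.637,.178,-.608,-2.184,-.505,.88]))[0]
print(qB)
for tilt in(70,80,90):
  for pp in((.6,-.15,.36),(.53,-.14,.32),(.5,-.05,.36)):
    e,q=ik(np.array(pp),Rt(YAW,tilt)@np.diag([-1.,-1,1]),1,np.array([-0.637,.178,-.608,-2.184,-.505,.88]))[0]
    Q=[q0+(q-q0)*t for t in np.linspace(0,1,25)];P,_=rows(Q)
    m=[];
    for (a,RR) in P:
        n=RR[:,2];l=a+n*.008;m.append((l[2]-.088*np.sqrt(max(0,1-n[2]**2)),*l[:2]))
    m=np.array(m);i=m[:,0].argmin();print(tilt,pp,round(e,4),q.round(2).tolist(),'minlow',m[i].round(3),'wrist z',min((a-RR[:,2]*.3732)[2] for a,RR in P).round(3))
E
```

```text
(np.float64(1.1140562132297151e-12), array([-0.6253187 ,  0.17024337, -0.59432916, -2.16772648, -0.48596362,
        0.85186795]))
70 (0.6, -0.15, 0.36) 0.0457 [-0.21, -0.21, -0.51, -1.39, -0.04, -0.17] minlow [0.258 0.562 0.182] wrist z 0.47
70 (0.53, -0.14, 0.32) 0.0115 [-0.25, -0.3, -0.63, -1.42, -0.06, -0.13] minlow [ 0.234  0.538 -0.142] wrist z 0.443
70 (0.5, -0.05, 0.36) 0.1053 [-0.2, -0.45, -0.7, -1.85, -0.0, 0.29] minlow [0.26  0.483 0.229] wrist z 0.447
80 (0.6, -0.15, 0.36) 0.0 [-0.69, -0.15, -0.65, -2.06, -0.57, 0.66] minlow [0.204 0.483 0.182] wrist z 0.424
80 (0.53, -0.14, 0.32) 0.0 [-0.86, -0.21, -0.8, -2.0, -0.74, 0.7] minlow [0.179 0.438 0.146] wrist z 0.385
80 (0.5, -0.05, 0.36) 0.0 [-0.48, -0.47, -0.79, -2.0, -0.32, 0.5] minlow [0.236 0.453 0.201] wrist z 0.425
90 (0.6, -0.15, 0.36) 0.0 [-0.88, 0.01, -0.83, -2.3, -1.03, 1.05] minlow [0.157 0.381 0.203] wrist z 0.357
90 (0.53, -0.14, 0.32) 0.0 [-1.08, 0.07, -0.97, -2.18, -1.24, 1.14] minlow [0.13  0.329 0.172] wrist z 0.319
90 (0.5, -0.05, 0.36) 0.0 [-0.88, -0.34, -1.0, -2.21, -0.92, 0.88] minlow [0.175 0.354 0.191] wrist z 0.36
```

```bash
cat >> path.py <<'E'
def show(q0,p0,R0,q1,n):
    """print n rows, rounded to .1, following the joint path, cumulative"""
    P,_=rows([q0+(q1-q0)*t for t in np.linspace(0,1,n+1)])
    p=np.array(p0);Rm=R0;
    for i,(a,RR) in enumerate(P[1:]):
        t,d=delta(a,RR,p,Rm);t=t.round(1);d=d.round(1)
        p=p+d/100;Rm=R.from_rotvec(np.radians(t)).as_matrix()@Rm
        n_=RR[:,2]
        print(*t,*d,'|',np.linalg.norm(t).round(1),np.linalg.norm(d).round(1),'low',(a[2]+n_[2]*.008-.088*np.sqrt(max(0,1-n_[2]**2))).round(3))
E
python3 - <<'E'
from path import *
s,p,Rm=cur();q0=ik(p+[0,0,.04],Rm,1,s['joints'])[0][1]
q1=ik(np.array([.6,-.15,.36]),Rt(YAW,80)@np.diag([-1.,-1,1]),1,np.array([-0.69,-.15,-.65,-2.06,-.57,.66]))[0][1]
print(q0,q1)
show(q0,p+[0,0,.04],Rm,q1,30)
E
```

```text
[ 0.70545458  0.0235712  -0.02767644  0.00476866 -1.50677052  1.06102148] [-0.69412052 -0.15440239 -0.64581454 -2.05533198 -0.5733388   0.65636553]
3.6 1.8 -3.7 -0.8 -0.2 -1.9 | 5.5 2.1 low 0.371
3.7 1.6 -3.9 -0.7 -0.0 -1.7 | 5.6 1.8 low 0.348
3.7 1.6 -4.1 -0.7 0.0 -1.5 | 5.7 1.7 low 0.327
3.8 1.4 -4.2 -0.5 0.2 -1.3 | 5.8 1.4 low 0.308
3.7 1.3 -4.4 -0.5 0.3 -1.2 | 5.9 1.3 low 0.291
3.8 1.2 -4.6 -0.3 0.3 -0.9 | 6.1 1.0 low 0.276
3.7 1.1 -4.7 -0.2 0.3 -0.8 | 6.1 0.9 low 0.264
3.8 1.0 -4.8 -0.0 0.4 -0.5 | 6.2 0.6 low 0.253
3.7 0.9 -5.0 0.1 0.3 -0.5 | 6.3 0.6 low 0.244
3.7 0.9 -5.1 0.3 0.3 -0.2 | 6.4 0.5 low 0.238
3.7 0.8 -5.2 0.5 0.2 -0.1 | 6.4 0.5 low 0.233
3.7 0.7 -5.3 0.7 0.0 -0.0 | 6.5 0.7 low 0.23
3.7 0.6 -5.4 0.8 -0.0 0.1 | 6.6 0.8 low 0.228
3.7 0.6 -5.6 1.0 -0.3 0.3 | 6.7 1.1 low 0.227
3.6 0.5 -5.5 1.0 -0.5 0.3 | 6.6 1.2 low 0.228
3.7 0.5 -5.7 1.2 -0.6 0.4 | 6.8 1.4 low 0.23
3.7 0.4 -5.8 1.2 -0.9 0.5 | 6.9 1.6 low 0.233
3.6 0.4 -5.8 1.2 -1.2 0.5 | 6.8 1.8 low 0.236
3.7 0.3 -5.8 1.3 -1.4 0.5 | 6.9 2.0 low 0.24
3.7 0.3 -5.9 1.2 -1.6 0.6 | 7.0 2.1 low 0.245
3.7 0.2 -6.0 1.2 -1.9 0.5 | 7.1 2.3 low 0.249
3.7 0.2 -5.9 1.0 -2.1 0.5 | 7.0 2.4 low 0.254
3.7 0.1 -6.0 1.0 -2.4 0.5 | 7.0 2.6 low 0.258
3.8 -0.0 -6.1 0.7 -2.5 0.4 | 7.2 2.6 low 0.262
3.7 -0.1 -6.0 0.6 -2.8 0.4 | 7.0 2.9 low 0.265
3.8 -0.1 -6.1 0.4 -2.9 0.3 | 7.2 2.9 low 0.268
3.9 -0.2 -6.0 0.1 -3.0 0.2 | 7.2 3.0 low 0.27
3.8 -0.4 -6.1 -0.1 -3.1 0.2 | 7.2 3.1 low 0.272
3.9 -0.4 -6.0 -0.3 -3.2 0.0 | 7.2 3.2 low 0.272
3.9 -0.5 -6.1 -0.6 -3.2 -0.0 | 7.3 3.3 low 0.272
```

Call:
drive_tool(
  commands=[0, 0, 0, 0, 0, 2, 1, 0, 0, 0, 0, 0, 2, 1],
)

```text
time_s: 5.32
tool_pos: [0.4902, 0.1644, 0.3985]
orientation: [0.0, 0.995, 0.098, 0.002]
wrist_force: [0.1, 0.3, -1.6]
width: 0.0117
grip_force: 97.8
```

Call:
drive_tool(
  commands=[3.6, 1.8, -3.7, -0.8, -0.2, -1.9, 1, 3.7, 1.6, -3.9, -0.7, 0, -1.7, 1, 3.7, 1.6, -4.1, -0.7, 0, -1.5, 1, 3.8, 1.4, -4.2, -0.5, 0.2, -1.3, 1, 3.7, 1.3, -4.4, -0.5, 0.3, -1.2, 1],
)

```text
time_s: 5.73
tool_pos: [0.4586, 0.1678, 0.3219]
orientation: [-0.168, 0.981, -0.081, -0.047]
wrist_force: [0.1, -1.5, -1.9]
width: 0.0118
grip_force: 97.9
```

Call:
drive_tool(
  commands=[3.8, 1.2, -4.6, -0.3, 0.3, -0.9, 1, 3.7, 1.1, -4.7, -0.2, 0.3, -0.8, 1, 3.8, 1, -4.8, 0, 0.4, -0.5, 1, 3.7, 0.9, -5, 0.1, 0.3, -0.5, 1, 3.7, 0.9, -5.1, 0.3, 0.3, -0.2, 1],
)

```text
time_s: 6.15
tool_pos: [0.4576, 0.1836, 0.2929]
orientation: [-0.326, 0.899, -0.283, -0.066]
wrist_force: [-0.6, -0.4, -3.4]
width: 0.0118
grip_force: 98.0
```

```bash
python3 - <<'E'
from path import *
s,p,Rm=cur();print(s['joints'].round(3),p.round(3),s['width'])
q0=np.array([.705,.0236,-.0277,.0048,-1.507,1.061]);q1=np.array([-.694,-.1544,-.6458,-2.055,-.573,.656])
print((q0+(q1-q0)/3).round(3))
E
```

```text
[ 0.232 -0.029 -0.241 -0.691 -1.196  0.937] [0.458 0.184 0.293] 0.011772612088829041
[ 0.239 -0.036 -0.234 -0.682 -1.196  0.926]
```

Tracking well; continue.

Call:
drive_tool(
  commands=[3.7, 0.8, -5.2, 0.5, 0.2, -0.1, 1, 3.7, 0.7, -5.3, 0.7, 0, 0, 1, 3.7, 0.6, -5.4, 0.8, 0, 0.1, 1, 3.7, 0.6, -5.6, 1, -0.3, 0.3, 1, 3.6, 0.5, -5.5, 1, -0.5, 0.3, 1],
)

```text
time_s: 6.57
tool_pos: [0.4981, 0.1774, 0.2994]
orientation: [-0.464, 0.743, -0.478, -0.056]
wrist_force: [-0.8, 0.7, -2.9]
width: 0.0113
grip_force: 98.1
```

Call:
drive_tool(
  commands=[3.7, 0.5, -5.7, 1.2, -0.6, 0.4, 1, 3.7, 0.4, -5.8, 1.2, -0.9, 0.5, 1, 3.6, 0.4, -5.8, 1.2, -1.2, 0.5, 1, 3.7, 0.3, -5.8, 1.3, -1.4, 0.5, 1, 3.7, 0.3, -5.9, 1.2, -1.6, 0.6, 1],
)

```text
time_s: 6.98
tool_pos: [0.5591, 0.1199, 0.3242]
orientation: [0.567, -0.517, 0.641, 0.026]
wrist_force: [-0.8, 0.1, -2.6]
width: 0.0116
grip_force: 98.1
```

Call:
drive_tool(
  commands=[3.7, 0.2, -6, 1.2, -1.9, 0.5, 1, 3.7, 0.2, -5.9, 1, -2.1, 0.5, 1, 3.7, 0.1, -6, 1, -2.4, 0.5, 1, 3.7, 0, -6.1, 0.7, -2.5, 0.4, 1, 3.7, -0.1, -6, 0.6, -2.8, 0.4, 1],
)

```text
time_s: 7.4
tool_pos: [0.6037, 0.0028, 0.347]
orientation: [0.627, -0.237, 0.742, -0.018]
wrist_force: [1.4, -0.1, -1.5]
width: 0.0119
grip_force: 98.2
```

Call:
drive_tool(
  commands=[3.7, -0.1, -6.1, 0.4, -2.9, 0.3, 1, 3.8, -0.2, -6, 0.1, -3, 0.2, 1, 3.7, -0.4, -6.1, -0.1, -3.1, 0.2, 1, 3.8, -0.4, -6, -0.3, -3.2, 0, 1, 3.8, -0.5, -6, -0.6, -3.2, 0, 1],
)

```text
time_s: 7.82
tool_pos: [0.5951, -0.1467, 0.346]
orientation: [0.637, 0.067, 0.765, -0.06]
wrist_force: [6.0, 8.0, -12.7]
width: 0.0116
grip_force: 100.0
```

```bash
python3 - <<'E'
from path import *
s,p,Rm=cur();q0=s['joints'];print(q0.round(3),p.round(3),s['width'])
a=cap('top');b=cap('side')
cv2.imwrite('pics/m2.png',np.hstack([cv2.resize(b['pixels'][60:260,90:310],(400,364)),cv2.resize(a['pixels'][80:280,180:400],(400,364))]))
q1=ik(tcp(0,0,.19,.0),Rt(YAW,64)@np.diag([-1.,-1,1]),1,q0)[0];print(q1)
show(q0,p,Rm,q1[1],8)
E
```

```text
[-0.716 -0.139 -0.675 -2.075 -0.61   0.705] [ 0.595 -0.147  0.346] 0.011572384218003216
(np.float64(3.1850120700324013e-13), array([-0.58497785,  0.15119575, -0.55539337, -2.09866635, -0.41712104,
        0.75095541]))
0.5 1.8 -0.1 1.0 -0.5 -1.6 | 1.9 2.0 low 0.243
0.5 1.8 -0.1 0.9 -0.4 -1.6 | 1.9 1.9 low 0.227
0.5 1.9 -0.1 0.9 -0.3 -1.7 | 2.0 1.9 low 0.21
0.4 1.9 -0.0 0.9 -0.3 -1.8 | 1.9 2.0 low 0.193
0.4 2.0 -0.0 0.8 -0.2 -1.8 | 2.0 2.0 low 0.175
0.3 1.9 -0.0 0.8 -0.2 -1.9 | 1.9 2.1 low 0.158
0.3 2.0 -0.0 0.8 -0.0 -1.9 | 2.0 2.1 low 0.139
0.3 2.0 0.0 0.7 -0.1 -2.0 | 2.0 2.1 low 0.12
```

View pics/m2.png

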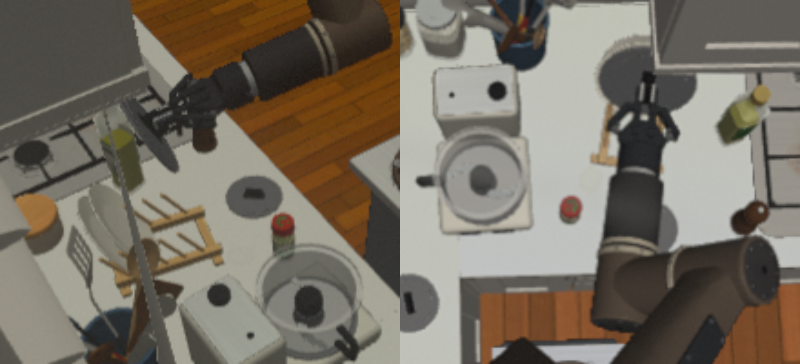

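```bash
python3 - <<'E'
from path import *
a=cap('top');b=cap('side');s=arm.sense();print(s['wrist_force'],s['moment'],s['tool_pos'])
o,d=ray(a,319,120)
for sp in((145,120),(149,118),(155,115),(170,103)):
    o2,d2=ray(b,*sp);A=np.stack([d,-d2],1);t=np.linalg.lstsq(A,o2-o,rcond=None)[0];print(sp,(o+d*t[0]).round(3),(o2+d2*t[1]).round(3))
_,p,Rm=cur();l=p+Rm[:,2]*.008;print('lid edge -y',l+.088*Rm[:,1],l-.088*Rm[:,1],l+.088*Rm[:,0],l-.088*Rm[:,0])
E
```

```text
[ 0.28324755  2.96901142 -9.7734068 ] [1.33377167 7.51249733 0.93261039] [ 0.59750058 -0.1498613   0.35085742]
(145, 120) [ 0.613 -0.157  0.355] [ 0.665 -0.191  0.379]
(149, 118) [ 0.61  -0.156  0.365] [ 0.653 -0.184  0.385]
(155, 115) [ 0.604 -0.153  0.38 ] [ 0.636 -0.175  0.395]
(170, 103) [ 0.585 -0.145  0.433] [ 0.591 -0.149  0.436]
lid edge -y [ 0.6210531  -0.06472919  0.34844863] [ 0.58944023 -0.23785495  0.35047267] [ 0.58995216 -0.14951224  0.26281822] [ 0.62054117 -0.15307191  0.43610308]
```

Call:
drive_tool(
  commands=[0, 0, 0, -1, 0, -2, 1, 0.5, 1.8, -0.1, 1, -0.5, -1.6, 1, 0.5, 1.8, -0.1, 1, -0.4, -1.6, 1, 0.5, 1.9, -0.1, 1, -0.3, -1.7, 1, 0, 0, 0, 0, 0, 0, 1],
)

```text
time_s: 8.43
tool_pos: [0.6221, -0.1627, 0.2865]
orientation: [0.604, 0.072, 0.792, -0.057]
wrist_force: [0.6, -0.3, -2.2]
width: 0.0115
grip_force: 98.5
```

```bash
python3 - <<'E'
from path import *
s,p,Rm=cur();q0=s['joints'];print(q0.round(3),p.round(3),s['width'],s['wrist_force'],s['moment'])
a=cap('top');b=cap('side')
cv2.imwrite('pics/m3.png',np.hstack([cv2.resize(b['pixels'][90:215,120:270],(440,367),interpolation=2),cv2.resize(a['pixels'][90:215,270:395],(360,367),interpolation=2)]))
q1=ik(tcp(0,0,.19,.0),Rt(YAW,64)@np.diag([-1.,-1,1]),1,q0)[0]
show(q0,p,Rm,q1[1],6)
E
```

```text
[-0.716  0.007 -0.666 -2.137 -0.619  0.82 ] [ 0.622 -0.163  0.287] 0.011514094063052838 [ 0.62447009 -0.32373485 -2.23824754] [0.68218669 3.73172294 0.03898639]
0.5 1.8 0.0 0.7 -0.1 -1.4 | 1.9 1.6 low 0.186
0.5 1.7 0.0 0.7 -0.1 -1.4 | 1.8 1.6 low 0.173
0.4 1.8 0.0 0.7 -0.1 -1.4 | 1.8 1.6 low 0.16
0.3 1.7 -0.0 0.7 -0.1 -1.4 | 1.7 1.6 low 0.147
0.2 1.8 -0.0 0.6 0.0 -1.4 | 1.8 1.5 low 0.133
0.2 1.7 -0.1 0.7 0.0 -1.4 | 1.7 1.6 low 0.12
```

View pics/m3.png

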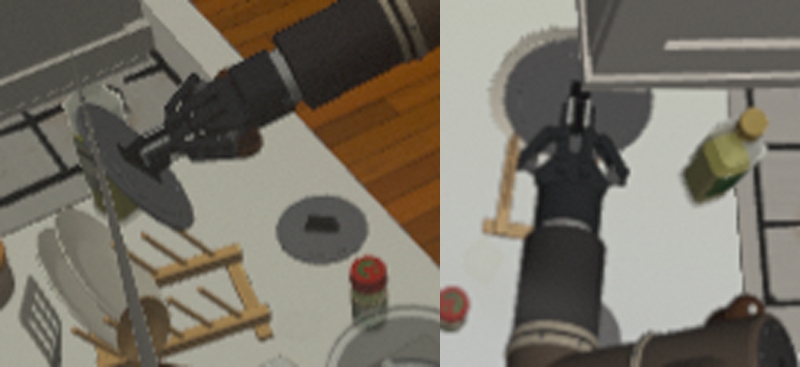

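```bash
python3 - <<'E'
from path import *
a=cap('top');b=cap('side');_,p,Rm=cur()
n=-Rm[:,2]
for dt in(-15,-8,0,8,15):
  for dx in(0,.01):
    R2=Rm@ro(E3[1],np.radians(dt));n=-R2[:,2]
    c=p-n*.0015-R2[:,0]*dx   # lid top-face centre
    t=np.linspace(0,2*np.pi,73)
    C=c+.088*(np.outer(np.cos(t),R2[:,0])+np.outer(np.sin(t),R2[:,1]))
    S=(proj(b,C)-[120,90])*2.933;T=(proj(a,C)-[270,90])*[2.88,2.936]+[440,0]
    f=lambda U:[tuple(U[i].round().astype(int).tolist()) for i in(U[:,0].argmin(),U[:,0].argmax(),U[:,1].argmin(),U[:,1].argmax())]
    print(dt,dx,n.round(2),'side',f(S),'top',f(T))
E
```

```text
-15 0 [-0.98  0.18  0.  ] side [(113, 76), (167, 226), (114, 72), (165, 228)] top [(502, 92), (653, 109), (553, 72), (598, 128)]
-15 0.01 [-0.98  0.18  0.  ] side [(111, 69), (165, 219), (113, 65), (164, 222)] top [(503, 89), (654, 106), (554, 68), (600, 126)]
-8 0 [-0.98  0.18  0.13] side [(107, 75), (172, 226), (107, 75), (172, 226)] top [(502, 93), (653, 107), (561, 63), (591, 136)]
-8 0.01 [-0.98  0.18  0.13] side [(104, 68), (170, 220), (104, 68), (170, 220)] top [(503, 89), (654, 103), (562, 59), (593, 132)]
0 0 [-0.95  0.18  0.26] side [(98, 80), (180, 221), (99, 79), (179, 223)] top [(502, 94), (653, 106), (569, 54), (584, 144)]
0 0.01 [-0.95  0.18  0.26] side [(94, 74), (176, 215), (94, 72), (175, 218)] top [(503, 89), (655, 101), (570, 49), (586, 140)]
8 0 [-0.9   0.17  0.39] side [(89, 87), (187, 214), (93, 83), (183, 219)] top [(502, 95), (653, 104), (576, 46), (583, 152)]
8 0.01 [-0.9   0.17  0.39] side [(84, 82), (183, 209), (87, 77), (179, 215)] top [(503, 89), (655, 98), (578, 39), (585, 147)]
15 0 [-0.85  0.16  0.5 ] side [(82, 96), (194, 207), (90, 87), (188, 216)] top [(502, 100), (653, 103), (577, 40), (577, 159)]
15 0.01 [-0.85  0.16  0.5 ] side [(75, 91), (189, 203), (83, 82), (182, 212)] top [(503, 94), (655, 97), (578, 33), (578, 153)]
```

```bash
python3 - <<'E'
from path import *
a=cap('top');b=cap('side');_,p,Rm=cur()
pg=p-Rm[:,2]*.019
for dt in(0,10,15,20,25):
    R2=Rm@ro(E3[1],np.radians(dt));n=-R2[:,2]
    c=pg-n*.0275
    t=np.linspace(0,2*np.pi,73)
    C=c+.088*(np.outer(np.cos(t),R2[:,0])+np.outer(np.sin(t),R2[:,1]))
    S=(proj(b,C)-[120,90])*2.933;T=(proj(a,C)-[270,90])*[2.88,2.936]+[440,0]
    f=lambda U:[tuple(U[i].round().astype(int).tolist()) for i in(U[:,0].argmin(),U[:,0].argmax(),U[:,1].argmin(),U[:,1].argmax())]
    print(dt,n.round(2),'side',f(S),'top',f(T))
im=cv2.cvtColor(b['pixels'],cv2.COLOR_BGR2GRAY)[118:172:6,140:192:3];print(im)
E
```

```text
0 [-0.95  0.18  0.26] side [(92, 83), (174, 223), (93, 82), (173, 226)] top [(503, 89), (653, 101), (569, 49), (585, 140)]
10 [-0.89  0.17  0.43] side [(84, 97), (186, 218), (88, 90), (181, 224)] top [(502, 93), (652, 102), (576, 42), (583, 152)]
15 [-0.85  0.16  0.5 ] side [(80, 102), (192, 213), (88, 94), (183, 222)] top [(502, 100), (652, 103), (576, 40), (576, 158)]
20 [-0.8   0.15  0.58] side [(77, 108), (198, 210), (89, 98), (187, 221)] top [(501, 102), (652, 104), (576, 37), (576, 163)]
25 [-0.75  0.14  0.65] side [(74, 117), (203, 206), (88, 101), (188, 220)] top [(501, 104), (651, 105), (576, 36), (575, 169)]
[[ 77  83  80  80 104 128 115 121 122 122 122 122 120  91  55  41  62  50]
 [108 124 116 108 112 122 123 143 119 117 122 124 122  44  36  44  44  37]
 [117 127  85  80  68  66  67  74 108 118 122 122  94  43  63  37  41  38]
 [123 117  91  75  68  65  65  65  65  55  68  36  78  44  39 115  41  39]
 [108 123  85  57  80  63  67  54  36  32  55  42  38  77  87  38  45  39]
 [ 68  38  51  73  77  96  70  70  68  66  41  38  61 105 164 164 164 164]
 [123 122 124 123  62  81  67  62  68  67  68  69  67  69  72 164 164 163]
 [112  86 158 163 111  65  85  65  64  73  63  62  66  70  67  77 163 165]
 [108 110 115 119 123 143  83 137 162 162 164 163 119  58  67  94 165 163]]
```

```bash
cat >> path.py <<'E'
def lidpose(dt=17):
    _,p,Rm=cur();R2=Rm@ro(E3[1],np.radians(dt));pg=p-Rm[:,2]*.019
    return pg+R2[:,2]*.0305, R2     # lid mid-thickness centre
E
python3 - <<'E'
from path import *
c,R2=lidpose();s,p,Rm=cur();q=s['joints']
print('lid c',c.round(4),'n',(-R2[:,2]).round(3),'want n',nn.round(3),'turn',np.degrees(np.cross(-R2[:,2],nn)).round(1), 'xaxis',R2[:,0].round(2),'want',(-up).round(2))
Rt2=R.from_rotvec(np.radians([0,-2,0])).as_matrix()
for um in(.19,.15,.12,.095,.072):
    tgt=SL[0]+up*um
    cc=p+Rt2@(c-p)
    pn=p+(tgt-cc);e,qq=ik(pn,Rt2@Rm,1,q);print(um,'shift',(100*(pn-p)).round(2),round(e,4),qq.round(2));q=qq
E
```

```text
lid c [ 0.6267 -0.1631  0.2759] n [-0.831  0.157  0.533] want n [-0.853  0.16   0.497] turn [-0.4 -2.4  0.1] xaxis [-0.52  0.1  -0.85] want [-0.49  0.09 -0.87]Traceback (most recent call last):
  File "<stdin>", line 8, in <module>
ValueError: not enough values to unpack (expected 2, got 1)
```

```bash
python3 - <<'E'
from path import *
c,R2=lidpose();s,p,Rm=cur();q=s['joints']
Rt2=R.from_rotvec(np.radians([0,-2,0])).as_matrix()
for um in(.19,.15,.12,.095,.072):
    tgt=SL[0]+up*um
    cc=p+Rt2@(c-p)
    pn=p+(tgt-cc);e,qq=ik(pn,Rt2@Rm,1,q)[0];print(um,'shift',(100*(pn-p)).round(2),round(e,4),qq.round(2), 'wrist',(pn-(Rt2@Rm)[:,2]*.3732).round(3));q=qq
E
```

```text
0.19 shift [ 4.27 -0.46 -7.73] 0.0 [-0.78  0.33 -0.78 -2.42 -0.98  1.26] wrist [ 0.305 -0.1    0.295]
0.15 shift [  2.32  -0.1  -11.2 ] 0.0 [-0.83  0.45 -0.85 -2.43 -1.13  1.39] wrist [ 0.285 -0.096  0.261]
0.12 shift [  0.85   0.18 -13.81] 0.0 [-0.87  0.56 -0.9  -2.44 -1.25  1.49] wrist [ 0.271 -0.094  0.235]
0.095 shift [ -0.37   0.4  -15.98] 0.0 [-0.9   0.66 -0.94 -2.43 -1.36  1.59] wrist [ 0.259 -0.091  0.213]
0.072 shift [ -1.49   0.61 -17.97] 0.0 [-0.93  0.77 -0.96 -2.42 -1.46  1.68] wrist [ 0.247 -0.089  0.193]
```

Call:
drive_tool(
  commands=[0, -1, 0, 1.1, -0.1, -2, 1, 0, -1, 0, 1.1, -0.1, -2, 1, 0, 0, 0, 1.1, -0.1, -2, 1, 0, 0, 0, 1, -0.2, -1.7, 1, 0, 0, 0, 0, 0, 0, 1],
)

```text
time_s: 9.15
tool_pos: [0.6628, -0.1679, 0.2043]
orientation: [0.615, 0.076, 0.783, -0.055]
wrist_force: [0.3, 0.3, -3.0]
width: 0.0115
grip_force: 98.6
```

```bash
cat > m.py <<'E'
from path import *
import sys
c,R2=lidpose();s,p,Rm=cur();um=float(sys.argv[1])
print(s['joints'].round(2),'f',s['wrist_force'].round(1),'lid c',c.round(4),'n',(-R2[:,2]).round(3),'turn',np.degrees(np.cross(-R2[:,2],nn)).round(1),'shift',(100*(SL[0]+up*um-c)).round(2))
E
python3 m.py .185
python3 - <<'E'
from path import *
a=cap('top');b=cap('side')
cv2.imwrite('pics/m4.png',np.hstack([cv2.resize(b['pixels'][110:210,130:250],(480,400),interpolation=2),cv2.resize(a['pixels'][100:200,280:360],(320,400),interpolation=2)]))
E
```

```text
[-0.78  0.34 -0.78 -2.42 -0.98  1.26] f [ 0.3  0.3 -3. ] lid c [ 0.6704 -0.1693  0.1933] n [-0.846  0.156  0.51 ] turn [-0.2 -0.9 -0.1] shift [-0.31  0.2   0.13]
```

View pics/m4.png

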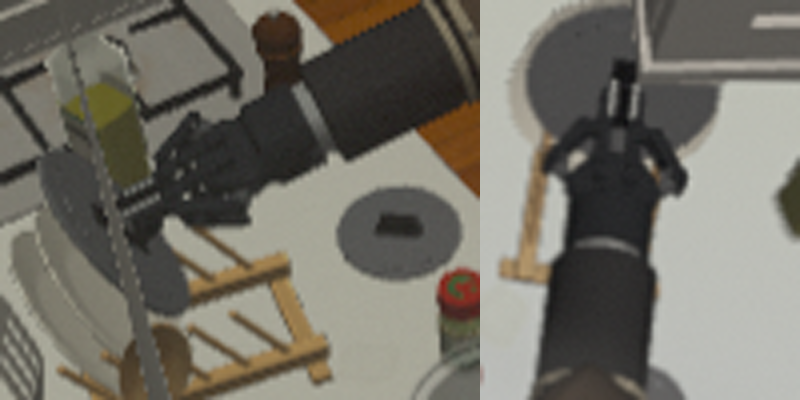

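```bash
python3 - <<'E'
from path import *
a=cap('top');b=cap('side')
f=lambda U:[tuple(U[i].round().astype(int).tolist()) for i in(U[:,0].argmin(),U[:,0].argmax(),U[:,1].argmin(),U[:,1].argmax())]
t=np.linspace(0,2*np.pi,73)
for dt in(14,17,20):
    c,R2=lidpose(dt)
    for off in (.003,-.003):
        C=c-R2[:,2]*off+.088*(np.outer(np.cos(t),R2[:,0])+np.outer(np.sin(t),R2[:,1]))
        print(dt,off,'side',f((proj(b,C)-[130,110])*4),'top',f((proj(a,C)-[280,100])*4+[480,0]))
W=lambda x,y:SL[0]+up*.084+ro(E3[2],np.radians(YAW))@np.array([x,y,0])
print((proj(b,np.array([W(x,y) for x in(-.019,.019) for y in(.055,-.055)]))-[130,110])*4)
E
```

```text
14 0.003 side [(41, 145), (183, 291), (51, 132), (172, 305)] top [(523, 78), (721, 83), (621, 3), (621, 150)]
14 -0.003 side [(35, 150), (178, 295), (46, 136), (166, 309)] top [(524, 73), (721, 78), (622, -1), (622, 146)]
17 0.003 side [(38, 149), (188, 289), (53, 135), (175, 304)] top [(523, 79), (720, 83), (621, 1), (621, 155)]
17 -0.003 side [(33, 154), (183, 293), (48, 139), (169, 308)] top [(523, 75), (720, 79), (621, -3), (621, 151)]
20 0.003 side [(36, 153), (193, 286), (52, 138), (174, 303)] top [(523, 81), (720, 84), (621, 0), (620, 159)]
20 -0.003 side [(31, 158), (188, 291), (47, 142), (169, 308)] top [(523, 77), (720, 80), (621, -4), (620, 155)]
[[230.60520983 311.38781051]
 [193.51368874 226.07744608]
 [188.68093721 325.24443364]
 [153.22273355 238.76849524]]
```

```bash
python3 - <<'E'
from path import *
a=cap('top');b=cap('side')
def lidmask(c,x0,x1,y0,y1,lo,hi):
    im=c['pixels'].astype(int);m=((im.mean(2)>lo)&(im.mean(2)<hi)&(np.ptp(im,axis=2)<14)).astype(np.uint8)
    k=np.zeros_like(m);k[y0:y1,x0:x1]=m[y0:y1,x0:x1];return k
m=lidmask(b,136,180,140,192,54,92)
for y in range(142,192,2):print(y,''.join('#' if v else '.' for v in m[y,134:182]))
print(np.median(b['pixels'][165:175,160:166]))
E
```

```text
142 ...#.#......##.#####...........#.............#..
144 ....#........####.###...........................
146 ......#..####.#######...........#..#............
148 ......###############.............#...#.........
150 ..#..#################............#.............
152 ....##################...................#......
154 ......###################......##...............
156 .......######################.##................
158 ........#############.##........####.....###....
160 ........##########..#####....##.##..............
162 .........##########...#####.##..................
164 ..........##########...#####....................
166 ............##############..#...................
168 .............##########.###.......##............
170 ...............############.#....#####..........
172 ................########.##############.........
174 ..................######################........
176 ....................#####.################......
178 ......................####################......
180 ........................##.###.############.....
182 ...........................################.....
184 ............................###.###########.....
186 ............................####.#.#######......
188 ............................####................
190 .............................####...............
60.5
```

Call:
drive_tool(
  commands=[0, -1, 0, -1.2, 0.3, -1.7, 1, 0, -1, 0, -1, 0.2, -1.7, 1, 0, 0, 0, -1, 0.2, -1.7, 1, 0, 0, 0, 0, 0, 0, 1],
)

```text
time_s: 9.78
tool_pos: [0.6288, -0.1593, 0.154]
orientation: [0.629, 0.076, 0.772, -0.053]
wrist_force: [-0.2, 0.7, -2.6]
width: 0.0116
grip_force: 98.8
```

```bash
python3 m.py .075
```

```text
[-0.87  0.58 -0.91 -2.44 -1.3   1.5 ] f [-0.2  0.7 -2.6] lid c [ 0.6368 -0.1607  0.1432] n [-0.863  0.154  0.481] turn [-0.   1.1 -0.3] shift [-2.32  0.34 -4.41]
```

Call:
drive_tool(
  commands=[0, 0, 0, -0.8, 0.1, -1.5, 1, 0, 0, 0, -0.8, 0.1, -1.5, 1, 0, 0, 0, -0.5, 0.1, -0.9, 1, 0, 0, 0, 0, 0, 0, 1],
)

```text
time_s: 10.12
tool_pos: [0.6094, -0.1577, 0.1179]
orientation: [0.63, 0.075, 0.771, -0.054]
wrist_force: [-0.1, 0.4, -2.4]
width: 0.0117
grip_force: 98.7
```

```bash
python3 m.py .069
```

```text
[-0.92  0.77 -0.95 -2.42 -1.48  1.66] f [-0.1  0.4 -2.4] lid c [ 0.6174 -0.1591  0.1071] n [-0.865  0.157  0.477] turn [ 0.1  1.3 -0.2] shift [-0.67  0.24 -1.32]
```

Call:
drive_tool(
  commands=[0, 0, 0, -0.3, 0.1, -0.5, 1, 0, 0, 0, -0.3, 0.1, -0.5, 1, 0, 0, 0, 0, 0, 0, 1],
)

```text
time_s: 10.37
tool_pos: [0.6047, -0.1554, 0.115]
orientation: [0.636, 0.073, 0.766, -0.056]
wrist_force: [2.2, 5.1, 19.1]
width: 0.0115
grip_force: 101.3
```

Call:
drive_tool(
  commands=[0, 0, 0, -0.2, 0, -0.3, 1, 0, 0, 0, 0, 0, 0, 1],
)

```text
time_s: 10.53
tool_pos: [0.6032, -0.1555, 0.1151]
orientation: [0.639, 0.071, 0.764, -0.057]
wrist_force: [4.6, 2.7, 26.6]
width: 0.0115
grip_force: 99.5
```

```bash
python3 m.py .069
```

```text
[-0.94  0.83 -0.96 -2.4  -1.56  1.72] f [ 4.6  2.7 26.6] lid c [ 0.6115 -0.157   0.1045] n [-0.875  0.159  0.457] turn [ 0.4  2.6 -0.2] shift [-0.08  0.03 -1.06]
```

```bash
python3 - <<'E'
from path import *
a=cap('top');b=cap('side')
cv2.imwrite('pics/m5.png',np.hstack([cv2.resize(b['pixels'][140:220,140:236],(480,400),interpolation=2),cv2.resize(a['pixels'][110:190,285:349],(320,400),interpolation=2)]))
E
```

```text
(no output)
```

View pics/m5.png

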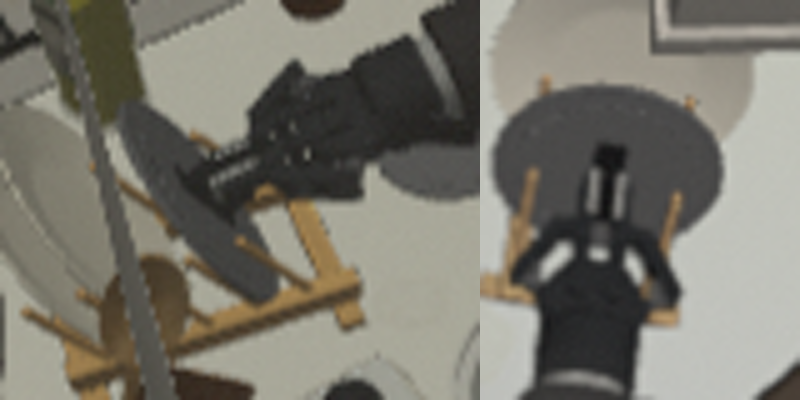

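Call:
drive_tool(
  commands=[0, 0, 0, 0.2, 0, 0.3, 1, 0, 0, 0, 0, 0, 0.1, 1, 0, 0, 0, 0, 0, 0, 0.3, 0, 0, 0, 0, 0, 0, 0.2, 0, 0, 0, 0, 0, 0, 0.2],
)

```text
time_s: 11.05
tool_pos: [0.6039, -0.1555, 0.1116]
orientation: [0.632, 0.074, 0.77, -0.055]
wrist_force: [0.8, -0.0, -0.9]
width: 0.0344
grip_force: 0.0
```

Call:
drive_tool(
  commands=[0, 0, 0, 0, 0, 0, 0.2, 0, 0, 0, 0, 0, 0, 0.2, 0, 0, 0, -1, 0.2, 0.2, 0.2, 0, 0, 0, -2, 0.4, 0.5, 0.2, 0, 0, 0, -2, 0.4, 0.5, 0.2],
)

```text
time_s: 11.47
tool_pos: [0.5586, -0.1532, 0.121]
orientation: [0.631, 0.071, 0.771, -0.049]
wrist_force: [0.6, -0.5, -0.5]
width: 0.0341
grip_force: 0.0
```

```bash
python3 - <<'E'
from path import *
s,p,Rm=cur();print(s['joints'].round(2),p.round(3),Rm[:,2].round(2),s['wrist_force'].round(1),s['width'])
a=cap('top');b=cap('side')
cv2.imwrite('pics/m6.png',np.hstack([cv2.resize(b['pixels'][140:220,140:236],(480,400),interpolation=2),cv2.resize(a['pixels'][110:190,285:349],(320,400),interpolation=2)]))
# cap in the bowl: dark blob in both views
for n,c,q,r in(('top',a,(224,176),16),('side',b,(260,222),20)):
    g=c['pixels'].mean(2);y,x=np.mgrid[:384,:512];m=((g<60)&((x-q[0])**2+(y-q[1])**2<r*r)).astype(np.uint8)
    k=cv2.connectedComponentsWithStats(m);i=1+k[2][1:,4].argmax();print(n,k[3][i],k[2][i],onz(c,*k[3][i],.115))
E
```

```text
[-1.05  0.85 -1.02 -2.29 -1.56  1.78] [ 0.559 -0.153  0.121] [ 0.97 -0.16 -0.2 ] [ 0.6 -0.5 -0.5] 0.03413240073607843
top [223.5        182.66666667] [221 182   6   2   6] [0.4663516  0.16920766 0.115     ]
side [259.26714801 227.79422383] [252 217  16  22 277] [0.50232381 0.18171252 0.115     ]
```

View pics/m6.png

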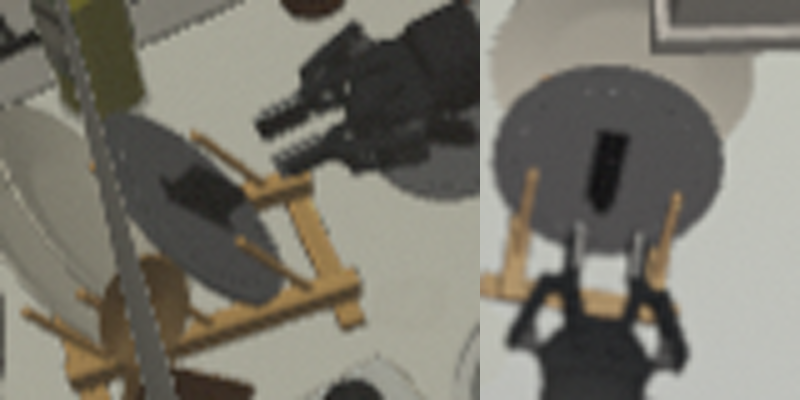

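Call:
drive_tool(
  commands=[0, 0, 0, -0.8, 0, 4, 0.2, 0, 0, 0, -0.8, 0, 4, 0.2, 0, 0, 0, -0.6, 0, 4, 0.2, 0, 0, 0, -0.6, 0, 4, 0.2, 0, 0, 0, 0, 0, 4, 0.2],
)

```text
time_s: 11.98
tool_pos: [0.546, -0.1489, 0.237]
orientation: [0.63, 0.066, 0.772, -0.038]
wrist_force: [1.1, 0.3, -1.6]
width: 0.0342
grip_force: 0.0
```

```bash
python3 - <<'E'
from path import *
a=cap('top');b=cap('side')
for n,c,q,r,ths in(('top',a,(224,178),16,(65,75,85)),('side',b,(260,222),20,(45,55,62))):
  for th in ths:
    g=c['pixels'].mean(2);y,x=np.mgrid[:384,:512];m=((g<th)&((x-q[0])**2+(y-q[1])**2<r*r)).astype(np.uint8)
    k=cv2.connectedComponentsWithStats(m);i=1+k[2][1:,4].argmax();print(n,th,k[3][i].round(1),k[2][i],onz(c,*k[3][i],.107).round(4))
for n,c in(('top',a),('side',b)):
  t=np.linspace(0,2*np.pi,60);
  for ctr in((.4905,.165),):
    C=np.array([[ctr[0]+.024*np.cos(u),ctr[1]+.024*np.sin(u),z] for z in(.088,.123) for u in t]);U=proj(c,C);print('pred bbox',U.min(0).round(1),U.max(0).round(1),U.mean(0).round(1))
g=a['pixels'].mean(2).astype(int);print(g[162:196:2,208:242:2])
s,p,Rm=cur();q0=s['joints'];print(q0.round(3),p.round(3))
q1=ik(np.array([.4905,.165,.30]),Rt(11.3,0),1,np.array([.705,.0236,-.1,.0,-1.4,1.06]))[0];print(q1)
q1=q1[1]
show(q0,p,Rm,q1,30)
E
```

```text
top 65 [224.2 182.4] [220 180  10   6  35] [0.4691 0.1671 0.107 ]
top 75 [224.6 180.8] [219 176  12  11  95] [0.4749 0.1658 0.107 ]
top 85 [224.7 178.6] [219 171  14  16 162] [0.4833 0.165  0.107 ]
side 45 [259.4 225.3] [253 218  14  16 179] [0.4936 0.1698 0.107 ]
side 55 [259.2 227.5] [252 217  15  22 257] [0.4987 0.1763 0.107 ]
side 62 [259.4 228. ] [252 217  16  23 285] [0.4994 0.1781 0.107 ]
pred bbox [217.9 169.4] [231.5 184.1] [224.7 176.7]
pred bbox [251.8 215. ] [266.8 233.3] [259.2 224.2]
[[121 120 104 104 126 138 145 144 145 145 145 145 143 133 105  83  94]
 [122 105 113 138 146 145 146 144 144 144 145 145 145 145 146 123  85]
 [109 118 144 147 146 145 146 145 146 145 145 145 144 145 145 145 133]
 [112 143 147 145 146 145 146 145 147 146 145 145 145 145 144 144 144]
 [133 148 148 143 149 145 146 124 118 124 139 147 145 145 145 145 145]
 [147 148 152 145 146 145 109  78  75  77  88 138 146 145 146 145 145]
 [142 145 138 136 149 121  78  79  78  77  75 100 145 146 145 145 146]
 [140 151 146 145 146 108  76  75  76  77  75  74 118 147 147 146 147]
 [145 146 146 147 145 101  70
[... 1547 characters left out ...]
2 -0.8 6.0 -0.8 -0.3 -0.2 | 6.8 0.9 low 0.089
-3.1 -0.9 5.8 -0.5 -0.5 -0.2 | 6.6 0.7 low 0.09
-3.2 -1.0 5.7 -0.3 -0.5 -0.0 | 6.6 0.6 low 0.093
-3.2 -1.3 5.7 0.1 -0.6 0.1 | 6.7 0.6 low 0.098
-3.2 -1.4 5.5 0.3 -0.6 0.3 | 6.5 0.7 low 0.104
-3.2 -1.5 5.5 0.6 -0.5 0.4 | 6.5 0.9 low 0.113
-3.2 -1.8 5.3 0.8 -0.4 0.7 | 6.4 1.1 low 0.123
-3.2 -1.9 5.2 1.1 -0.3 0.8 | 6.4 1.4 low 0.136
-3.0 -2.1 5.1 1.3 -0.1 1.0 | 6.3 1.6 low 0.152
-3.1 -2.2 5.0 1.5 0.1 1.3 | 6.3 2.0 low 0.169
-2.9 -2.5 4.8 1.6 0.4 1.4 | 6.1 2.2 low 0.189
-2.8 -2.6 4.8 1.7 0.6 1.7 | 6.1 2.5 low 0.211
-2.8 -2.8 4.6 1.7 0.8 1.8 | 6.1 2.6 low 0.236
-2.6 -3.0 4.5 1.7 1.2 2.1 | 6.0 3.0 low 0.263
-2.4 -3.2 4.3 1.6 1.4 2.3 | 5.9 3.1 low 0.292
```

Call:
drive_tool(
  commands=[0, 0, 0, 0, 0, 4, 0.2, 0, 0, 0, 0, 0, 4, 0.2, 0, 0, 0, 0, 0, 3.5, 0.2, 0, 0, 0, 0, 0, 0, 0.2],
)

```text
time_s: 12.42
tool_pos: [0.549, -0.1461, 0.3372]
orientation: [0.634, 0.06, 0.77, -0.037]
wrist_force: [2.4, 0.8, 1.6]
width: 0.0343
grip_force: 0.0
```

```bash
python3 - <<'E'
from path import *
s,p,Rm=cur();q0=s['joints'];print(q0.round(3),p.round(3))
q1=ik(np.array([.4905,.1655,.36]),Rt(11.3,0),1,np.array([.705,.0236,-.1,.0,-1.4,1.06]))[0][1];print(q1)
show(q0,p,Rm,q1,30)
E
```

```text
[-0.777 -0.206 -0.696 -1.898 -0.668  0.532] [ 0.549 -0.146  0.337]
[ 7.04973301e-01  3.66456680e-02 -1.07747526e-01  3.14829536e-12
 -1.42640313e+00  1.06304523e+00]
-3.6 1.0 5.9 0.4 2.9 -0.3 | 7.0 2.9 low 0.246
-3.6 1.0 6.0 0.3 2.8 -0.4 | 7.1 2.8 low 0.243
-3.6 0.8 5.9 -0.0 2.7 -0.4 | 7.0 2.7 low 0.239
-3.6 0.6 6.0 -0.2 2.6 -0.4 | 7.0 2.6 low 0.235
-3.6 0.5 6.0 -0.4 2.5 -0.5 | 7.0 2.6 low 0.23
-3.6 0.5 5.9 -0.6 2.3 -0.5 | 6.9 2.4 low 0.226
-3.5 0.3 5.9 -0.6 2.2 -0.6 | 6.9 2.4 low 0.221
-3.6 0.2 6.0 -0.8 1.9 -0.5 | 7.0 2.1 low 0.216
-3.5 0.1 5.9 -0.9 1.8 -0.6 | 6.9 2.1 low 0.212
-3.5 0.0 5.9 -1.0 1.6 -0.5 | 6.9 2.0 low 0.208
-3.5 -0.0 5.9 -1.0 1.3 -0.5 | 6.9 1.7 low 0.204
-3.5 -0.2 5.8 -0.9 1.2 -0.5 | 6.8 1.6 low 0.201
-3.4 -0.2 5.8 -1.0 0.9 -0.5 | 6.7 1.4 low 0.198
-3.4 -0.3 5.8 -0.9 0.8 -0.4 | 6.7 1.3 low 0.196
-3.5 -0.4 5.8 -0.8 0.6 -0.3 | 6.8 1.0 low 0.195
-3.4 -0.4 5.7 -0.8 0.4 -0.2 | 6.6 0.9 low 0.196
-3.4 -0.5 5.6 -0.6 0.3 -0.2 | 6.6 0.7 low 0.197
-3.4 -0.6 5.6 -0.5 0.1 -0.0 | 6.6 0.5 low 0.2
-3.4 -0.6 5.5 -0.4 0.1 0.0 | 6.5 0.4 low 0.203
-3.4 -0.8 5.5 -0.2 0.0 0.2 | 6.5 0.3 low 0.209
-3.3 -0.8 5.4 -0.0 0.0 0.3 | 6.4 0.3 low 0.216
-3.4 -0.9 5.2 0.0 -0.0 0.4 | 6.3 0.4 low 0.224
-3.4 -1.0 5.2 0.3 -0.1 0.5 | 6.3 0.6 low 0.234
-3.4 -1.0 5.2 0.4 0.1 0.7 | 6.3 0.8 low 0.246
-3.3 -1.2 5.0 0.5 0.0 0.9 | 6.1 1.0 low 0.259
-3.4 -1.2 4.9 0.6 0.2 1.0 | 6.1 1.2 low 0.274
-3.3 -1.3 4.8 0.7 0.3 1.2 | 6.0 1.4 low 0.291
-3.3 -1.5 4.6 0.8 0.4 1.3 | 5.9 1.6 low 0.31
-3.3 -1.5 4.6 0.9 0.6 1.4 | 5.9 1.8 low 0.33
-3.3 -1.7 4.4 0.8 0.7 1.7 | 5.8 2.0 low 0.352
```

Good clearance; run it.

Call:
drive_tool(
  commands=[-3.6, 1, 5.9, 0.4, 2.9, -0.3, 0, -3.6, 1, 6, 0.3, 2.8, -0.4, 0, -3.6, 0.8, 5.9, 0, 2.7, -0.4, 0, -3.6, 0.6, 6, -0.2, 2.6, -0.4, 0, -3.6, 0.5, 6, -0.4, 2.5, -0.5, 0],
)

```text
time_s: 12.83
tool_pos: [0.5478, -0.0092, 0.3058]
orientation: [0.592, -0.242, 0.769, 0.005]
wrist_force: [-0.1, -0.2, 0.8]
width: 0.0427
grip_force: 0.0
```

Call:
drive_tool(
  commands=[-3.6, 0.5, 5.9, -0.6, 2.3, -0.5, 0, -3.5, 0.3, 5.9, -0.6, 2.2, -0.6, 0, -3.6, 0.2, 6, -0.8, 1.9, -0.5, 0, -3.5, 0.1, 5.9, -0.9, 1.8, -0.6, 0, -3.5, 0, 5.9, -1, 1.6, -0.5, 0],
)

```text
time_s: 13.25
tool_pos: [0.5081, 0.0882, 0.2783]
orientation: [0.52, -0.516, 0.679, 0.041]
wrist_force: [0.1, 0.5, -0.2]
width: 0.0428
grip_force: 0.0
```

Call:
drive_tool(
  commands=[-3.5, 0, 5.9, -1, 1.3, -0.5, -1, -3.5, -0.2, 5.8, -0.9, 1.2, -0.5, -1, -3.4, -0.2, 5.8, -1, 0.9, -0.5, -1, -3.4, -0.3, 5.8, -0.9, 0.8, -0.4, -1, -3.5, -0.4, 5.8, -0.8, 0.6, -0.3, -1],
)

```text
time_s: 13.67
tool_pos: [0.4616, 0.1353, 0.2562]
orientation: [-0.417, 0.742, -0.522, -0.063]
wrist_force: [0.5, -0.7, -0.7]
width: 0.0854
grip_force: 0.0
```

Call:
drive_tool(
  commands=[-3.4, -0.4, 5.7, -0.8, 0.4, -0.2, -1, -3.4, -0.5, 5.6, -0.6, 0.3, -0.2, -1, -3.4, -0.6, 5.6, -0.5, 0.1, 0, -1, -3.4, -0.6, 5.5, -0.4, 0.1, 0, -1, -3.4, -0.8, 5.5, -0.2, 0, 0.2, -1],
)

```text
time_s: 14.08
tool_pos: [0.4368, 0.1435, 0.2544]
orientation: [-0.289, 0.9, -0.321, -0.066]
wrist_force: [-0.3, -1.4, -0.6]
width: 0.0855
grip_force: 0.0
```

Call:
drive_tool(
  commands=[-3.3, -0.8, 5.4, 0, 0, 0.3, -1, -3.4, -0.9, 5.2, 0, 0, 0.4, -1, -3.4, -1, 5.2, 0.3, -0.1, 0.5, -1, -3.4, -1, 5.2, 0.4, 0.1, 0.7, -1, -3.3, -1.2, 5, 0.5, 0, 0.9, -1],
)

```text
time_s: 14.5
tool_pos: [0.4494, 0.1432, 0.2826]
orientation: [-0.146, 0.983, -0.105, -0.044]
wrist_force: [-0.0, -0.9, -0.1]
width: 0.0853
grip_force: 0.0
```

Call:
drive_tool(
  commands=[-3.4, -1.2, 4.9, 0.6, 0.2, 1, -1, -3.3, -1.3, 4.8, 0.7, 0.3, 1.2, -1, -3.3, -1.5, 4.6, 0.8, 0.4, 1.3, -1, -3.3, -1.5, 4.6, 0.9, 0.6, 1.4, -1, -3.3, -1.7, 4.4, 0.8, 0.7, 1.7, -1],
)

```text
time_s: 14.92
tool_pos: [0.488, 0.1651, 0.3487]
orientation: [0.002, 0.995, 0.099, 0.004]
wrist_force: [0.9, -0.5, -0.6]
width: 0.0852
grip_force: 0.0
```

```bash
python3 - <<'E'
from path import *
s,p,Rm=cur();print(s['joints'].round(3),p.round(4))
print(delta([.4905,.1655,.2],Rt(11.3,0)))
for q6 in(0,):
  for z in(.095,.105):
    print(ik(np.array([.4905,.1655,z]),Rt(11.3,0),1,s['joints'])[0])
E
```

```text
[ 0.714  0.031 -0.141  0.008 -1.395  1.053] [0.488  0.1651 0.3487]
(array([ 0.22,  0.43, -0.03]), array([  0.25,   0.04, -14.87]))
(np.float64(8.320936332711107e-16), array([ 7.04973301e-01,  2.36540652e-01, -5.11573578e-01, -1.87438574e-16,
       -8.22682097e-01,  1.06304523e+00]))
(np.float64(1.6156226692509418e-09), array([ 7.04973300e-01,  2.23783661e-01, -5.00320868e-01, -1.67819026e-09,
       -8.46691799e-01,  1.06304523e+00]))
```

Call:
drive_tool(
  commands=[0.1, 0.2, -6.7, 0.3, 0, -2, -1, 0.1, 0.2, -6.7, 0, 0, -2, -1, 0, 0, -6.7, 0, 0, -2, -1, 0, 0, -6.7, 0, 0, -2, -1, 0, 0, -6.7, 0, 0, -2, -1],
)

```text
time_s: 15.33
tool_pos: [0.4901, 0.1645, 0.2475]
orientation: [0.001, 0.98, -0.197, 0.001]
wrist_force: [0.7, 0.1, -0.7]
width: 0.0854
grip_force: 0.0
```

Call:
drive_tool(
  commands=[0, 0, -6.7, 0, 0, -2, -1, 0, 0, -6.7, 0, 0, -2, -1, 0, 0, -6.7, 0, 0, -2, -1, 0, 0, -6.4, 0, 0, 0, -1, 0, 0, 0, 0, 0, 0, -1],
)

```text
time_s: 15.75
tool_pos: [0.4896, 0.1639, 0.1873]
orientation: [0.003, 0.909, -0.416, 0.001]
wrist_force: [-0.1, 0.2, 1.2]
width: 0.0854
grip_force: 0.0
```

```bash
python3 - <<'E'
from path import *
s,p,Rm=cur();print(s['joints'].round(3),p.round(4),Rm.round(3).tolist())
print(delta([.4905,.1658,.089],Rt(-49,0)))
E
```

```text
[ 0.707  0.134 -0.399  0.005 -1.043  0.002] [0.4896 0.1639 0.1873] [[0.653, -0.757, -0.0], [-0.757, -0.653, -0.006], [0.005, 0.004, -1.0]]
(array([ 0.36, -0.01,  0.21]), array([ 0.09,  0.19, -9.83]))
```

Call:
drive_tool(
  commands=[0.3, 0, 0, 0.1, 0.2, -3, -1, 0, 0, 0, 0, 0, -3, -1, 0, 0, 0, 0, 0, -2, -1, 0, 0, 0, 0, 0, -1.8, -1, 0, 0, 0, 0, 0, 0, -1],
)

```text
time_s: 16.17
tool_pos: [0.4901, 0.1656, 0.0886]
orientation: [0.0, 0.911, -0.413, 0.0]
wrist_force: [-0.9, -0.9, 0.1]
width: 0.0855
grip_force: 0.0
```

Call:
drive_tool(
  commands=[0, 0, 0, 0, 0, 0, 1, 0, 0, 0, 0, 0, 0, 1, 0, 0, 0, 0, 0, 0, 1, 0, 0, 0, 0, 0, 0, 1, 0, 0, 0, 0, 0, 0, 1],
  grip_force=60,
)

```text
time_s: 16.58
tool_pos: [0.492, 0.1665, 0.094]
orientation: [-0.002, 0.91, -0.414, 0.002]
wrist_force: [-5.1, -4.4, 6.7]
width: 0.0485
grip_force: 60.6
```

```bash
python3 - <<'E'
from path import *
s,p,Rm=cur();print(s['joints'].round(3),p.round(4),Rm.round(3).tolist(),s['wrist_force'],s['moment'],s['width'],s['grip_force'])
E
```

```text
[ 0.706  0.237 -0.515  0.003 -0.813  0.009] [0.492  0.1665 0.094 ] [[0.657, -0.754, 0.006], [-0.754, -0.657, 0.002], [0.002, -0.006, -1.0]] [-5.08188047 -4.42349053  6.66690429] [-1.7645269   1.93188818  0.00463425] 0.048489860818921496 60.60803800821304
```

Call:
drive_tool(
  commands=[0, 0, 0, 0.2, 0.1, 0.5, 1, 0, 0, 4, 0, 0, 0, 1, 0, 0, 4, 0, 0, 0, 1, 0, 0, 4, 0, 0, 0, 1, 0, 0, 0, 0, 0, 0, 1],
)

```text
time_s: 17.0
tool_pos: [0.4926, 0.1678, 0.0963]
orientation: [-0.002, 0.949, -0.316, 0.0]
wrist_force: [-3.5, 1.0, -14.8]
width: 0.0483
grip_force: 74.4
```

```bash
cat > st.py <<'E'
from path import *
s,p,Rm=cur();print(s['joints'].round(3),p.round(4),'yaw',np.degrees(np.arctan2(Rm[1,0],Rm[0,0])).round(1),s['wrist_force'].round(1),'M',s['moment'].round(3),'tau6',s['joint_torque'][5].round(3),s['width'].round(4),s['grip_force'])
E
python3 st.py
```

```text
Traceback (most recent call last):
  File "st.py", line 2, in <module>
    s,p,Rm=cur();print(s['joints'].round(3),p.round(4),'yaw',np.degrees(np.arctan2(Rm[1,0],Rm[0,0])).round(1),s['wrist_force'].round(1),'M',s['moment'].round(3),'tau6',s['joint_torque'][5].round(3),s['width'].round(4),s['grip_force'])
                                                                                                                                                                                                      ^^^^^^^^^^^^^^^^
AttributeError: 'float' object has no attribute 'round'
```

```bash
sed -i "s/s\['width'\].round(4)/s['width']/" st.py; python3 st.py
```

```text
[ 0.704  0.237 -0.506 -0.003 -0.824  0.226] [0.4926 0.1678 0.0963] yaw -36.8 [ -3.5   1.  -14.8] M [0.244 0.989 0.029] tau6 1.267 0.04826509689730313 74.4422634691
```

Call:
drive_tool(
  commands=[0, 0, 0, 0, 0, -0.3, 1, 0, 0, 0, 0, 0, 0, 1],
)

```text
time_s: 17.17
tool_pos: [0.4935, 0.1677, 0.0943]
orientation: [-0.002, 0.948, -0.318, 0.001]
wrist_force: [-5.4, -1.0, -5.4]
width: 0.0483
grip_force: 75.5
```

```bash
python3 st.py
```

```text
[ 0.704  0.24  -0.508 -0.001 -0.818  0.219] [0.4935 0.1677 0.0943] yaw -37.1 [-5.4 -1.  -5.4] M [-0.504  2.047 -0.003] tau6 0.041 0.04831769156313933 75.47244295477867
```

Call:
drive_tool(
  commands=[0, 0, 3, 0, 0, 0, 1, 0, 0, 0, 0, 0, 0, 1, 0, 0, 0, 0, 0, 0, 1],
)

```text
time_s: 17.42
tool_pos: [0.4935, 0.1678, 0.0945]
orientation: [-0.002, 0.956, -0.293, 0.001]
wrist_force: [-6.8, -0.2, -3.6]
width: 0.0483
grip_force: 75.6
```

```bash
python3 st.py
```

```text
[ 0.704  0.24  -0.507 -0.001 -0.818  0.273] [0.4935 0.1678 0.0945] yaw -34.1 [-6.8 -0.2 -3.6] M [-3.29e-01  2.38e+00 -2.00e-03] tau6 0.194 0.04831464273142126 75.62365852296352
```

Call:
drive_tool(
  commands=[0, 0, 4, 0, 0, 0, 1, 0, 0, 4, 0, 0, 0, 1, 0, 0, 4, 0, 0, 0, 1, 0, 0, 4, 0, 0, 0, 1, 0, 0, 0, 0, 0, 0, 1],
)

```text
time_s: 17.83
tool_pos: [0.4936, 0.1677, 0.0948]
orientation: [-0.003, 0.988, -0.155, 0.001]
wrist_force: [-5.7, -2.8, -1.6]
width: 0.0481
grip_force: 75.7
```

```bash
python3 st.py
```

```text
[ 0.702  0.24  -0.505 -0.004 -0.82   0.56 ] [0.4936 0.1677 0.0948] yaw -17.9 [-5.7 -2.8 -1.6] M [-8.930e-01  2.157e+00 -1.000e-03] tau6 1.24 0.04811965490159182 75.74340216815472
```

Call:
drive_tool(
  commands=[0, 0, -4, 0, 0, 0, 1, 0, 0, -4, 0, 0, 0, 1, 0, 0, -4, 0, 0, 0, 1, 0, 0, -4, 0, 0, 0, 1, 0, 0, 0, 0, 0, 0, 1],
)

```text
time_s: 18.25
tool_pos: [0.4937, 0.1671, 0.0948]
orientation: [-0.002, 0.955, -0.295, 0.001]
wrist_force: [-5.5, -4.5, -1.7]
width: 0.0484
grip_force: 75.7
```

```bash
python3 st.py
```

```text
[ 0.703  0.24  -0.508 -0.    -0.819  0.268] [0.4937 0.1671 0.0948] yaw -34.4 [-5.5 -4.5 -1.7] M [-1.47   2.067  0.042] tau6 -1.253 0.04839116923682076 75.71167588233948
```

Call:
drive_tool(
  commands=[0, 0, -5, 0, 0, 0, 1, 0, 0, -5, 0, 0, 0, 1, 0, 0, -4, 0, 0, 0, 1],
)

```text
time_s: 18.5
tool_pos: [0.4935, 0.1663, 0.0948]
orientation: [-0.001, 0.912, -0.41, 0.002]
wrist_force: [-3.1, -11.2, -0.1]
width: 0.0484
grip_force: 75.6
```

```bash
python3 st.py
```

```text
[ 0.704  0.239 -0.51   0.003 -0.819  0.02 ] [0.4935 0.1663 0.0948] yaw -48.4 [ -3.1 -11.2  -0.1] M [-3.938  1.357  0.111] tau6 0.964 0.04842399298084535 75.63631899654865
```

Call:
drive_tool(
  commands=[0, 0, -4, 0, 0, 0, 1, 0, 0, -4, 0, 0, 0, 1, 0, 0, -4, 0, 0, 0, 1],
)

```text
time_s: 18.75
tool_pos: [0.493, 0.1646, 0.0947]
orientation: [0.001, 0.865, -0.502, 0.002]
wrist_force: [-4.2, -14.7, 1.2]
width: 0.0483
grip_force: 72.7
```

```bash
python3 st.py
```

```text
[ 0.704  0.239 -0.512  0.007 -0.82  -0.189] [0.493  0.1646 0.0947] yaw -60.2 [ -4.2 -14.7   1.2] M [-5.57   1.682  1.79 ] tau6 -0.336 0.04834279427823404 72.70478121936321
```

Call:
drive_tool(
  commands=[0, 0, -4, 0, 0, 0, 1, 0, 0, 0, 0, 0, 0, 1, 0, 0, 0, 0, 0, 0, 1],
)

```text
time_s: 19.0
tool_pos: [0.4931, 0.1651, 0.0944]
orientation: [0.001, 0.847, -0.531, 0.002]
wrist_force: [-2.8, -12.2, -1.8]
width: 0.0482
grip_force: 62.7
```

```bash
python3 st.py
```

```text
[ 0.705  0.239 -0.512  0.007 -0.819 -0.258] [0.4931 0.1651 0.0944] yaw -64.1 [ -2.8 -12.2  -1.8] M [-4.588  1.175  0.22 ] tau6 -0.459 0.04815271400100546 62.66167011111975
```

Call:
drive_tool(
  commands=[0, 0, 6, 0, -0.2, 0, 1, 0, 0, 6, 0, 0, 0, 1, 0, 0, 6, 0, 0, 0, 1, 0, 0, 6, 0, 0, 0, 1, 0, 0, 6, 0, 0, 0, 1],
  grip_force=80,
)

```text
time_s: 19.42
tool_pos: [0.4931, 0.1662, 0.0946]
orientation: [-0.003, 0.957, -0.291, 0.001]
wrist_force: [-9.4, 1.7, -1.0]
width: 0.0473
grip_force: 82.6
```

Call:
drive_tool(
  commands=[0, 0, 6, 0, 0, 0, 1, 0, 0, 6, 0, 0, 0, 1, 0, 0, 6, 0, 0, 0, 1, 0, 0, 6, 0, 0, 0, 1, 0, 0, 6, 0, 0, 0, 1],
)

```text
time_s: 19.83
tool_pos: [0.4934, 0.1668, 0.0948]
orientation: [-0.004, 0.999, -0.034, 0.0]
wrist_force: [-10.3, 4.3, -1.0]
width: 0.0472
grip_force: 82.9
```

Call:
drive_tool(
  commands=[0, 0, 6, 0, 0, 0, 1, 0, 0, 6, 0, 0, 0, 1, 0, 0, 6, 0, 0, 0, 1, 0, 0, 6, 0, 0, 0, 1, 0, 0, 6, 0, 0, 0, 1],
)

```text
time_s: 20.25
tool_pos: [0.4933, 0.1666, 0.0947]
orientation: [-0.004, 0.974, 0.226, -0.001]
wrist_force: [-9.6, 3.8, -1.3]
width: 0.0474
grip_force: 82.9
```

```bash
python3 st.py
```

```text
[ 0.696  0.242 -0.499 -0.011 -0.827  1.339] [0.4933 0.1666 0.0947] yaw 26.2 [-9.6  3.8 -1.3] M [ 0.988  3.395 -0.112] tau6 -1.997 0.047410680549233294 82.91016072034836
```

Call:
drive_tool(
  commands=[0, 0, 6, -0.2, 0, 0, 1, 0, 0, 6, 0, 0, 0, 1, 0, 0, 6, 0, 0, 0, 1, 0, 0, 3, 0, 0, 0, 1, 0, 0, 0, 0, 0, 0, 1],
)

```text
time_s: 20.67
tool_pos: [0.493, 0.1669, 0.0954]
orientation: [-0.004, 0.917, 0.399, -0.0]
wrist_force: [-3.8, 0.9, 0.2]
width: 0.0474
grip_force: 82.7
```

```bash
python3 st.py
```

```text
[ 0.698  0.241 -0.5   -0.01  -0.828  1.701] [0.493  0.1669 0.0954] yaw 47.1 [-3.8  0.9  0.2] M [ 0.184  1.493 -0.05 ] tau6 1.182 0.04742016458521661 82.73802448064089
```

Call:
drive_tool(
  commands=[0, 0, 0, 0, 0, 0.4, 1, 0, 0, 0, 0, 0, 0.4, 1, 0, 0, 0, 0, 0, 0, 1],
)

```text
time_s: 20.92
tool_pos: [0.4939, 0.1672, 0.104]
orientation: [-0.004, 0.917, 0.398, 0.001]
wrist_force: [-2.2, 1.5, -0.3]
width: 0.0475
grip_force: 82.8
```

```bash
python3 st.py
```

```text
[ 0.698  0.231 -0.49  -0.009 -0.847  1.699] [0.4939 0.1672 0.104 ] yaw 46.9 [-2.2  1.5 -0.3] M [0.253 0.714 0.05 ] tau6 -0.065 0.047455472403288394 82.79642265290022
```

Call:
drive_tool(
  commands=[0, 0, 0, 0, 0, 1, 1, 0, 0, 0, 0, 0, 1, 1, 0, 0, 0, 0, 0, 2, 1, 0, 0, 0, 0, 0, 2, 1, 0, 0, 0, 0, 0, 2, 1],
)

```text
time_s: 21.33
tool_pos: [0.4934, 0.1667, 0.1846]
orientation: [-0.004, 0.917, 0.399, -0.0]
wrist_force: [-0.5, 0.0, -1.7]
width: 0.0473
grip_force: 82.7
```

Call:
drive_tool(
  commands=[0, 0, 0, 0, 0, 2, 1, 0, 0, 0, 0, 0, 2, 1, 0, 0, 0, 0, 0, 2, 1, 0, 0, 0, 0, 0, 1.5, 1, 0, 0, 0, 0, 0, 0, 1],
)

```text
time_s: 21.75
tool_pos: [0.4948, 0.1674, 0.2623]
orientation: [-0.004, 0.917, 0.399, 0.003]
wrist_force: [1.3, 0.4, -0.9]
width: 0.048
grip_force: 82.8
```

Call:
drive_tool(
  commands=[0, 0, 0, 0, 0, 0, 1, 0, 0, 0, 0, 0, 0, 1, 0, 0, 0, 0, 0, 0, 1, 0, 0, 0, 0, 0, 0, 1, 0, 0, 0, 0, 0, 0, 1],
)

```text
time_s: 22.17
tool_pos: [0.4926, 0.1665, 0.2567]
orientation: [-0.004, 0.917, 0.399, -0.001]
wrist_force: [-0.4, -0.5, -1.4]
width: 0.0478
grip_force: 82.7
```

```bash
python3 - <<'E'
exec(open('st.py').read())
a=cap('top','f_t.png');b=cap('side','f_s.png')
# lid still in rack: grey fraction at the rack lid centre; cap between fingers: dark at projected cap
for c in(a,b):
    u=proj(c,SL[0]+up*.07+nn*.003+up*.04)[0].round().astype(int);print('lid px',u,c['pixels'][u[1],u[0]])
    u=proj(c,[.493,.167,.088+.003])[0].round().astype(int);print('hub px',u,c['pixels'][u[1]-1:u[1]+2,u[0]].mean(0).round())
    u=proj(c,p+[0,0,0.005])[0].round().astype(int);print('cap px',u,c['pixels'][u[1]-1:u[1]+2,u[0]-1:u[0]+2].mean((0,1)).round())
E
```

```text
[ 0.698  0.088 -0.28  -0.008 -1.204  1.697] [0.4926 0.1665 0.2567] yaw 47.0 [-0.4 -0.5 -1.4] M [-0.009 -0.02   0.025] tau6 -0.002 0.047805036345372406 82.73132007569075
lid px [311 137] [26 25 25]
hub px [224 177] [144. 147. 145.]
cap px [221 166] [56. 58. 58.]
lid px [174 175] [64 68 68]
hub px [259 227] [101. 107. 107.]
cap px [259 195] [37. 39. 40.]
```

```bash
python3 -c "
from bench import arm
print(arm.job_done())"
```

```text
the job is handed in; nothing more can be done
None
```

The job is handed in: the lid is standing in the front rack slot, and the cap (right-handed thread, loosened counter-clockwise) is held at rest about 16 cm above where it sat. The lid touched the overhead cabinet once on the way over (up to about 16 N at the wrist) and turned roughly 17° in the grip.

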